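# Scrape down the prep plate beside the slow cooker

### The job

Load the pieces of corn cob from the plate or chopping board into the crock and stand the cans from it upright on the cork mat; then slide the proper scraper up out of its slotted holder (the red nylon one for the white melamine plate, the steel one for the wooden board, never bringing the wrong one near) and scrape every carrot end off into the steel scrap pan. Do not touch carrot ends with the fingers while they lie on the plate or board; any that fall on the island may be picked up and put in the pan. Finish with the scraper standing back down in the slot it came from, and leave the plate or board, the crock, the can opener and the lid lifter where they are.

Things in the scene. Friction and masses are not known exactly. Their poses are not given: they have to be found in the camera images.
- grip_mat: thin black rubber non-slip mat, 230 (x) x 195 (y) x 3 mm, lying fixed on the island under the plate or board, hidden by its foot; origin: centre of its underside; its x and y axes run along the sides of the plate or board. The plate or board, pan and cork mat all share its yaw.
- plate: flat rimless white melamine square serving plate, 240 x 240 x 30 mm, lies on the non-slip mat (top face 33 mm above the island), loose, 0.9 kg; origin: centre of its underside, axes along its sides. Its top is 12 mm thick and overhangs its 18 mm high foot by 20 mm at the +y and -y edges. Either this or the wooden board is there, never both (the other one is absent).
- board: dark wooden strip-glued chopping board of the same size and in the same place as the plate (240 x 240 x 30 mm, top face 33 mm above the island), loose, 0.9 kg; origin: centre of its underside, axes along its sides. Its top overhangs its foot like that of the plate. Absent when the plate is there.
- pan: shallow open steel scrap pan, 254 (x) x 120 (y) x 18 mm high outside, walls and floor 3 mm, does not move; its rim is tucked 10 mm in under the overhanging +y or -y edge of the plate or board, so that what is pushed over that edge drops into it; origin: centre of its underside, 170 mm from the middle of the plate or board
- cork_mat: flat rectangular cork mat with a dark border, 200 (x) x 110 (y) x 5 mm, fixed, beyond the other y edge of the plate or board, 5 mm of it under the overhang; where cans wait for the can opener; origin: centre of its underside, 170 mm from the middle of the plate or board
- caddy: wooden slotted scraper holder, 170 (x) x 120 (y) x 70 mm high, fixed, at the left or the right of the work. Two slots along its x at y = +37 and -37 mm, each 8 mm wide and 150 mm long, open at the top with the inner edge relieved 6 mm over the top 12 mm, slot floor 8 mm above the island; origin: centre of its underside. One scraper stands in each slot.
- steel_scraper: bench scraper for wood: steel blade 130 (x) x 4 (y) mm with a black handle 130 (x) x 22 (y) x 30 (z) mm along its top edge; 115 mm high in all, 0.16 to 0.26 kg; stands on end in either slot of the holder, blade down, and may lean 4 degrees there; origin: middle of the blade's lower edge, z up to the handle. The handle spans z = 85 to 115 mm.
- nylon_scraper: scraper for melamine: all red nylon, blade 130 (x) x 5 (y) mm with a thick grip 130 (x) x 22 (y) x 30 (z) mm along its top edge; 115 mm high in all, 0.11 kg; stands in the other slot of the holder, blade down; origin: middle of the blade's lower edge, z up to the grip. The grip spans z = 85 to 115 mm.
- steel_edge (a point): middle of the lower edge of the steel scraper's blade
- nylon_edge (a point): middle of the lower edge of the red nylon scraper's blade
- crock: black round stoneware slow-cooker crock, empty and open, 194 mm across at the rim (two lugs at the sides reach 107 mm from its axis), mouth 160 mm wide inside, 128 mm high, inner floor 8 mm up, 2.2 kg, stands loose on the other side of the work from the scraper holder; origin: centre of its underside.
- can_opener: upright electric can opener, white and black, 130 x 120 x 230 mm, loose, at the far left or far right of the work; origin: centre of its underside. Bystander.
- lid_lifter: blue silicone lid lifter, 90 x 48 x 24 mm, 60 g, loose at the far left or far right; origin: centre of its underside. Bystander.
- can1: small closed steel can, red and cream label, 54 mm in diameter, 88 mm high, 0.17 to 0.28 kg, standing on the plate or board at the start; origin: centre of its underside, z up. One or two cans are there, the other is absent; cans and corn pieces stand 98 mm or more apart, centre to centre.
- can2: small closed steel can, red and cream label, 54 mm in diameter, 88 mm high, 0.17 to 0.28 kg, standing on the plate or board at the start; origin: centre of its underside, z up. One or two cans are there, the other is absent; cans and corn pieces stand 98 mm or more apart, centre to centre.
- corn1: short piece of yellow corn cob, a cylinder 46 mm in diameter and 50 mm high, 70 to 120 g, standing on its cut end on the plate or board at the start; origin: centre of its underside, z along the cob. Two or three of the three are there.
- corn2: short piece of yellow corn cob, a cylinder 46 mm in diameter and 50 mm high, 70 to 120 g, standing on its cut end on the plate or board at the start; origin: centre of its underside, z along the cob. Two or three of the three are there.
- corn3: short piece of yellow corn cob, a cylinder 46 mm in diameter and 50 mm high, 70 to 120 g, standing on its cut end on the plate or board at the start; origin: centre of its underside, z along the cob. Two or three of the three are there.
- carrot1: orange cut-off carrot end, a disc 30 mm in diameter and 12 mm thick, 12 g, lying loose on the plate or board at the start; origin: centre of its flat underside. Three to six of the six are there, the others absent.
- carrot2: orange cut-off carrot end, a disc 30 mm in diameter and 12 mm thick, 12 g, lying loose on the plate or board at the start; origin: centre of its flat underside. Three to six of the six are there, the others absent.
- carrot3: orange cut-off carrot end, a disc 30 mm in diameter and 12 mm thick, 12 g, lying loose on the plate or board at the start; origin: centre of its flat underside. Three to six of the six are there, the others absent.
- carrot4: orange cut-off carrot end, a disc 30 mm in diameter and 12 mm thick, 12 g, lying loose on the plate or board at the start; origin: centre of its flat underside. Three to six of the six are there, the others absent.
- carrot5: orange cut-off carrot end, a disc 30 mm in diameter and 12 mm thick, 12 g, lying loose on the plate or board at the start; origin: centre of its flat underside. Three to six of the six are there, the others absent.
- carrot6: orange cut-off carrot end, a disc 30 mm in diameter and 12 mm thick, 12 g, lying loose on the plate or board at the start; origin: centre of its flat underside. Three to six of the six are there, the others absent.

How it is judged:
By the outcome, as a careful person would: the job done as asked, in the order asked, and still so for the second after the job is handed in, with the robot touching nothing.
Of plate, board only 1 to 1 are there at a start; the rules pass over those that are not, and their reading is None.
Of can1, can2 only 1 to 2 are there at a start; the rules pass over those that are not, and their reading is None.
Of corn1, corn2, corn3 only 2 to 3 are there at a start; the rules pass over those that are not, and their reading is None.
Of carrot1, carrot2, carrot3, carrot4, carrot5, carrot6 only 3 to 6 are there at a start; the rules pass over those that are not, and their reading is None.
At some moment in a run one of carrot1, carrot2, carrot3, carrot4, carrot5, carrot6 may be knocked a few centimetres aside while the robot is not near it.
It also fails if it takes over 210 s, if anything falls off the work surface, if the arm or the gripper's body presses on something with over 40 N, if the wrist force passes 120 N, or if a joint passes its speed limit or range.

### The arm

A 6-joint arm with a two-finger parallel gripper is mounted at the origin on the work surface. World frame = base frame: x ahead of the robot, y to its left, z up, the work surface at z = 0. Lengths are in m, angles in rad, forces in N, time in s.
With the tool pointing down it reaches from about 0.25 to 0.725 m from the base axis. Payload 9.7 kg.
Tool frame: the origin (TCP) lies at the very end of the fingers, on their centre line; the grasp point (between the pads) lies 19 mm behind it; x points along the fingers, y is the direction in which the jaws open and shut, and the axes are right-handed (so a half turn about x gives the same grasp; the last joint's range is limited). The gripper opens to 85 mm and grips with 20 to 120 N. Pads are 22 mm wide; open, the fingers measure 114 mm over their backs; the gripper's body (76 mm by 85 mm) begins 54 mm behind the grasp point. The pads swing forward as they close: fully open they stand 13 mm farther back than shut.
Start: joints at [-1.331, 0.087, 0.176, 1.66, 0, 1.571], TCP at [0.131, -0.534, 0.196] pointing down, gripper open.
Joint ranges: [-3.13, 3.13], [-0.85, 1.81], [-1.15, 1.24], [-2.2, 2.28], [-1.44, 1.52], [-3.14, 3.14]. Speed limits (rad/s): [2.22, 2.22, 2.57, 3.14, 3.14, 3.14].

### API

Orientations are given as a unit quaternion [x, y, z, w].
In Python, from bench import sensors, imaging, bot gives the robot as it stands.
- The arm moves only by the shell command python3 -m pendant 'ROWS' [FORCE]. ROWS is text: rows parted by semicolons, each of 7 numbers parted by spaces: the turn, a rotation vector about the tool's x, y, z in rad, then the shift along the tool's x, y, z in mm, then the closure, from 0 (fully open) to 1 (shut). In form: ax ay az dx dy dz jaw; .... A call has 1 to 5 rows; each row is the pose to reach, as a shift and turn from the pose measured when the call began, along the tool's axes at that moment; what a row does not reach only later rows make up. A row lasts 1/10 s, in which the tool goes at most 50 mm and 8.59 degrees, less where a joint would pass 70% of its speed; a pose out of reach is approached as far as the arm can. A call with a gripper value outside its range is refused whole. The fingers move at their own pace and stop on an object; FORCE is the grip in N (left out, the last holds). Time passes only in rows, so rows that repeat a pose let the fingers close. It gives the time, the measured TCP pose, the force and the opening at its end, in the units of the state.
- sensors.observe(): the state, without advancing time (a new reading comes with each control period).
- imaging.capture(name): name is "side" or "top" or "wrist"; returns the picture (420x560x3 uint8, red, green, blue); there is no depth.
- imaging.camera_model(name): a dict with "camera_matrix" (3x3 intrinsics, pixels), "camera_from_world" (4x4, takes a point from world to camera coordinates). Camera axes: x right, y up, looking along -z (the intrinsics and any distortion apply to the point x, -y, -z); pixel columns grow to the right and rows downward; lengths in m; the calibration is good to about 2 mm. A picture is of the moment at which its call begins: read the wrist's pose just before it. camera_model takes no time and is no camera call; for the wrist camera it gives the pose at the moment of the call.
- bot.job_done(): hands the job in, once; it reports no verdict.
The state is a dict: "t": time; "qpos": joint angles; "qd": joint speeds; "tau": joint torques, N m; "ee_pos": TCP position; "tool_rot": TCP orientation; "ft_force": force on the tool from outside, world axes, zero at the start; "moment": the same for the moment, N m; "grip_width": finger opening in m.
Only numpy, scipy, OpenCV 4.12 (cv2) and the standard library are available. Lean on these libraries where they do the work, as an engineer would, in place of code of your own. Each camera call takes 0.05 s, during which the arm holds its last target.

## Working session

There is one attempt and no reset: what is moved stays moved. The work goes in short steps, Python scripts to look and compute and a shell command to move; the robot and the scene stay as the last step left them, time stands still between calls to the robot, and variables do not carry over. Pictures are saved under pics/ and viewed, and the job is handed in when it is done.

```bash
ls -la; mkdir -p pics; python3 - <<'E'
from bench import sensors, imaging, bot
import cv2
print(sensors.observe())
for n in ("side","top","wrist"):
    im=imaging.capture(n); cv2.imwrite(f"pics/{n}0.png",cv2.cvtColor(im,cv2.COLOR_RGB2BGR))
    print(n,imaging.camera_model(n))
E
```

```text
total 12
drwxr-xr-x  3 agent agent 4096 Dec  6 19:52 .
drwxr-xr-x 23 root  root  4096 Dec  6 19:52 ..
drwxr-xr-x  2 agent agent 4096 Dec  6 19:52 pics
{'t': 0.0, 'qpos': array([-1.33099025e+00,  8.74621963e-02,  1.75080993e-01,  1.65980754e+00,
       -5.63210672e-06,  1.57078726e+00]), 'qd': array([ 0.0017046 ,  0.00086486, -0.00089633,  0.00185973,  0.0005037 ,
        0.00033744]), 'tau': array([ 3.61935026e-04, -5.20392323e+01,  4.64805186e+01,  1.62611768e-02,
        8.86127191e-05,  5.40573666e-06]), 'ee_pos': array([ 0.13055976, -0.53396995,  0.19505468]), 'tool_rot': array([-0.70196851, -0.08507293,  0.70209023, -0.08409589]), 'ft_force': array([-0.02346503,  0.21605523,  0.17842653]), 'moment': array([-0.0199996 , -0.00285055, -0.02052668]), 'grip_width': 0.08554766731744265}
side {'camera_matrix': array([[457.45275041,   0.        , 281.12320253],
       [  0.        , 457.45275041, 206.67036841],
       [  0.        ,   0.        ,   1.        ]]), 'camera_from_world': array([[-0.96182491, -0.27291258,  0.02028683,  0.55453661],
       [ 0.21367895, -0.70261499,  0.678729
[... 427 characters left out ...]
749709,  0.15427952, -0.59170796],
       [-0.15442657,  0.00738188,  0.98797669, -0.9290524 ],
       [ 0.        ,  0.        ,  0.        ,  1.        ]])}
wrist {'camera_matrix': array([[359.10210476,   0.        , 281.60927623],
       [  0.        , 359.10210476, 206.23463279],
       [  0.        ,   0.        ,   1.        ]]), 'camera_from_world': array([[ 2.37779421e-01, -9.71318853e-01, -7.94930195e-04,
        -5.49454727e-01],
       [ 9.23368667e-01,  2.26294999e-01, -3.10130421e-01,
         3.91490153e-02],
       [ 3.01415414e-01,  7.30086184e-02,  9.50693689e-01,
        -3.78718767e-01],
       [ 0.00000000e+00,  0.00000000e+00,  0.00000000e+00,
         1.00000000e+00]])}
```

View pics/top0.png

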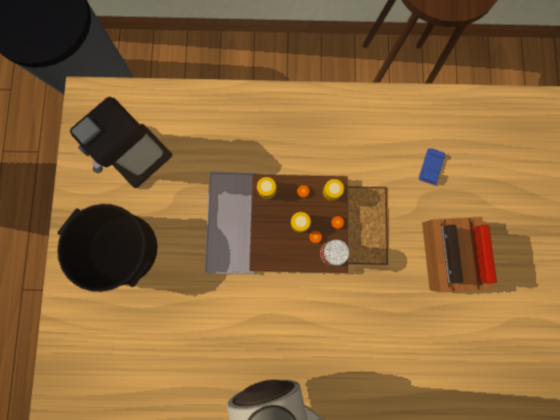

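View pics/side0.png

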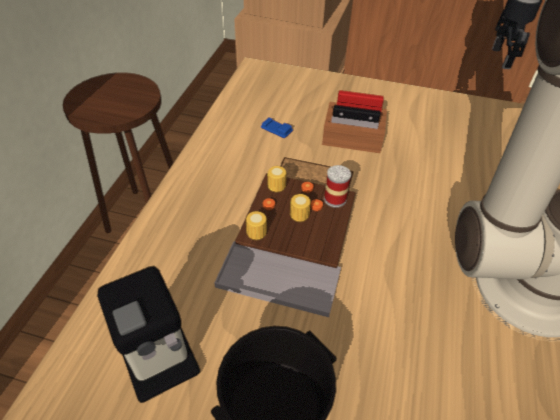

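View pics/wrist0.png

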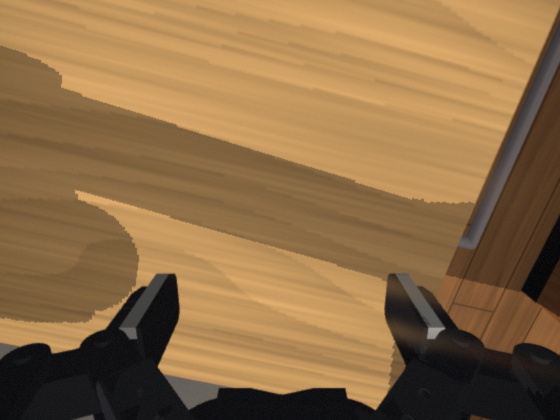

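```bash
cat > h.py <<'E'
import numpy as np, cv2
from scipy.spatial.transform import Rotation as R
from bench import sensors, imaging, bot
def snap(n,tag):
    im=imaging.capture(n); cv2.imwrite(f"pics/{tag}.png",cv2.cvtColor(im,cv2.COLOR_RGB2BGR)); return im
def ray(cm,uv,z):
    K=cm["camera_matrix"];T=cm["camera_from_world"]
    uv=np.atleast_2d(uv).astype(float)
    d=np.c_[(uv[:,0]-K[0,2])/K[0,0],-(uv[:,1]-K[1,2])/K[1,1],-np.ones(len(uv))]
    o=-T[:3,:3].T@T[:3,3]; dw=d@T[:3,:3]
    return o+dw*((z-o[2])/dw[:,2])[:,None]
def proj(cm,p):
    K=cm["camera_matrix"];T=cm["camera_from_world"]
    p=np.atleast_2d(p); c=p@T[:3,:3].T+T[:3,3]
    return np.c_[K[0,0]*c[:,0]/-c[:,2]+K[0,2],K[1,1]*-c[:,1]/-c[:,2]+K[1,2]]
def blobs(im,lo,hi,amin=20):
    hsv=cv2.cvtColor(im,cv2.COLOR_RGB2HSV)
    m=cv2.inRange(hsv,np.array(lo),np.array(hi))
    n,l,s,c=cv2.connectedComponentsWithStats(m)
    return [(c[i].round(1),s[i]) for i in range(1,n) if s[i][4]>=amin],m
def down(yaw):
    # tool x down; tool y (jaw) horizontal at angle yaw from world x
    y=np.array([np.cos(yaw),np.sin(yaw),0]);x=np.array([0,0,-1.]);z=np.cross(x,y)
    return R.from_matrix(np.c_[x,y,z])
def go(pos,yaw=None,rot=None,s=None):
    s=s or sensors.observe(); r0=R.from_quat(s["tool_rot"])
    d=r0.inv().apply(np.array(pos)-s["ee_pos"])*1000
    t=rot if rot is not None else (down(yaw) if yaw is not None else r0)
    rv=(r0.inv()*t).as_rotvec()
    print("turn",rv.round(3),"shift",d.round(1),"rows>=",max(np.linalg.norm(d)/50,np.degrees(np.linalg.norm(rv))/8.59).round(2))
def st():
    s=sensors.observe(); r=R.from_quat(s["tool_rot"]).as_matrix()
    print("t",round(s["t"],2),"pos",s["ee_pos"].round(4),"x",r[:,0].round(3),"jawyaw",round(float(np.arctan2(r[1,1],r[0,1])),4),"F",s["ft_force"].round(1),"w",round(s["grip_width"],4),"q",s["qpos"].round(2))
E
python3 - <<'E'
from h import *
st()
for n in("top","side"):
    im=cv2.cvtColor(cv2.imread(f"pics/{n}0.png"),cv2.COLOR_BGR2RGB); cm=imaging.camera_model(n)
    print(n,"yellow")
    for c,s in blobs(im,(20,150,120),(35,255,255))[0]: print(c,s,ray(cm,c,.083)[0].round(4))
    print("orange")
    for c,s in blobs(im,(3,200,150),(15,255,255))[0]: print(c,s,ray(cm,c,.045)[0].round(4))
    b=cv2.resize(cv2.cvtColor(im,cv2.COLOR_RGB2BGR)[150:300,190:510] if n=="top" else cv2.cvtColor(im,cv2.COLOR_RGB2BGR)[80:320,210:400],None,fx=2.5,fy=2.5,interpolation=cv2.INTER_CUBIC)
    cv2.imwrite(f"pics/{n}0z.png",b)
E
```

```text
t 0.15 pos [ 0.1306 -0.5341  0.1952] x [-0.     0.001 -1.   ] jawyaw -1.331 F [ 0.2  0.  -0.3] w 0.0853 q [-1.33  0.09  0.18  1.66 -0.    1.57]
top yellow
[266.  186.7] [257 177  19  20 218] [0.6192 0.0518 0.083 ]
[332.6 189.2] [323 179  21  21 252] [ 0.616  -0.1059  0.083 ]
[300.1 221.7] [290 212  21  20 228] [ 0.5375 -0.0297  0.083 ]
orange
[302.7 190.6] [297 185  12  12 100] [ 0.6184 -0.0372  0.045 ]
[337.  221.9] [331 216  13  13 105] [ 0.5425 -0.1213  0.045 ]
[487.  253.8] [479 226  17  57 532] [ 0.4715 -0.4831  0.045 ]
[314.8 237.4] [309 233  12  10  87] [ 0.504  -0.0675  0.045 ]
side yellow
[275.9 179.4] [267 166  19  26 272] [ 0.6145 -0.0811  0.083 ]
[299.5 207.7] [290 194  20  27 289] [ 0.5364 -0.007   0.083 ]
[256.1 225.8] [246 212  20  27 303] [0.6149 0.0736 0.083 ]
orange
[306.8 187.6] [302 183  11   8  34] [ 0.5426 -0.1135  0.045 ]
```

View pics/top0z.png

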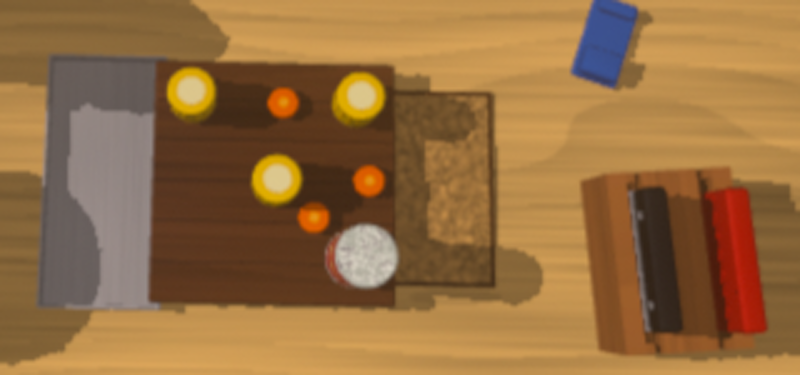

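View pics/side0z.png

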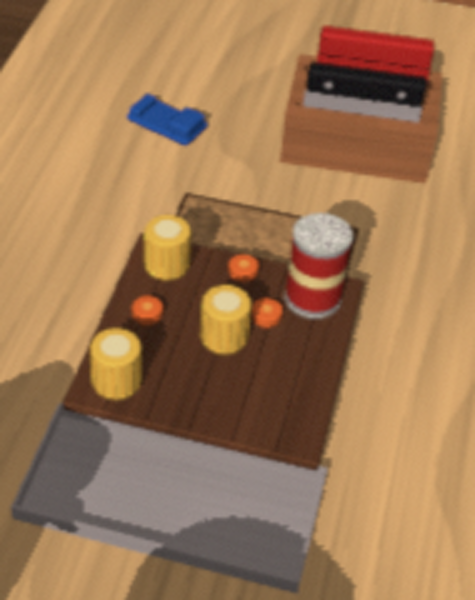

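```bash
python3 - <<'E'
from h import *
n="top"
im=cv2.cvtColor(cv2.imread(f"pics/{n}0.png"),cv2.COLOR_BGR2RGB); cm=imaging.camera_model(n)
g=lambda a,z:ray(cm,np.array(a)/2.5+[190,150],z)
c=g([(157,62),(393,66),(393,304),(149,303)],.033);print("board",c.round(4),c.mean(0).round(4))
c=g([(50,57),(38,306)],.018);print("pan",c.round(4))
c=g([(492,94),(494,286)],.005);print("cork",c.round(4))
c=g([(366,256)],.121);print("can",c.round(4))
c=g([(192,92),(361,96),(278,178)],.083);print("corn",c.round(4))
c=g([(608,178),(729,168),(757,351),(630,354)],.07);print("caddy",c.round(4))
c=g([(660,188),(681,331)],.123);print("steel handle ends",c.round(4))
r,_=blobs(im,(0,0,190),(180,60,255),60)
for q,s in r: print("white",q,s,ray(cm,q,.121).round(4))
r,_=blobs(im,(18,40,150),(32,140,255),20)
for q,s in r: 
  if s[4]<200: print("pale",q,s,ray(cm,q,.083).round(4))
cv2.imwrite("pics/crz.png",cv2.resize(cv2.cvtColor(im,cv2.COLOR_RGB2BGR)[80:310,40:230],None,fx=2.6,fy=2.6))
cv2.imwrite("pics/caz.png",cv2.resize(cv2.cvtColor(im,cv2.COLOR_RGB2BGR)[205:305,415:510],None,fx=6,fy=6,interpolation=cv2.INTER_CUBIC))
E
```

```text
board [[ 0.6585  0.0874  0.033 ]
 [ 0.6588 -0.1492  0.033 ]
 [ 0.4237 -0.1472  0.033 ]
 [ 0.4209  0.0884  0.033 ]] [ 0.5405 -0.0301  0.033 ]
pan [[0.6651 0.1973 0.018 ]
 [0.4159 0.1978 0.018 ]]
cork [[ 0.6375 -0.2556  0.005 ]
 [ 0.4425 -0.253   0.005 ]]
can [[ 0.4667 -0.1089  0.121 ]]
corn [[ 0.619   0.0499  0.083 ]
 [ 0.618  -0.1101  0.083 ]
 [ 0.5387 -0.0323  0.083 ]]
caddy [[ 0.5455 -0.3466  0.07  ]
 [ 0.5571 -0.4627  0.07  ]
 [ 0.3868 -0.4784  0.07  ]
 [ 0.3823 -0.3601  0.07  ]]
steel handle ends [[ 0.5314 -0.3725  0.123 ]
 [ 0.406  -0.3846  0.123 ]]
white [336.3 252.7] [325 241  22  23 215] [[ 0.4661 -0.1086  0.121 ]]
white [241.8 414.3] [233 410  21  10 148] [[0.1294 0.0895 0.121 ]]
pale [266.  185.7] [261 181  11  11  90] [[0.6216 0.0518 0.083 ]]
pale [334.1 187.7] [329 183  11  11  90] [[ 0.6197 -0.1094  0.083 ]]
pale [300.5 221. ] [296 216  10  11  91] [[ 0.5392 -0.0306  0.083 ]]
```

View pics/crz.png

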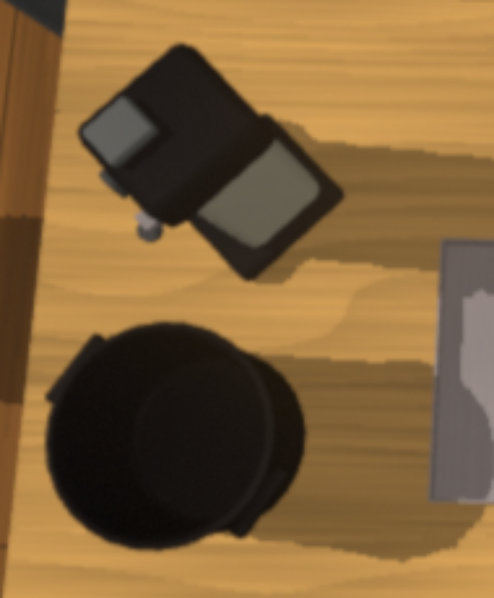

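View pics/caz.png

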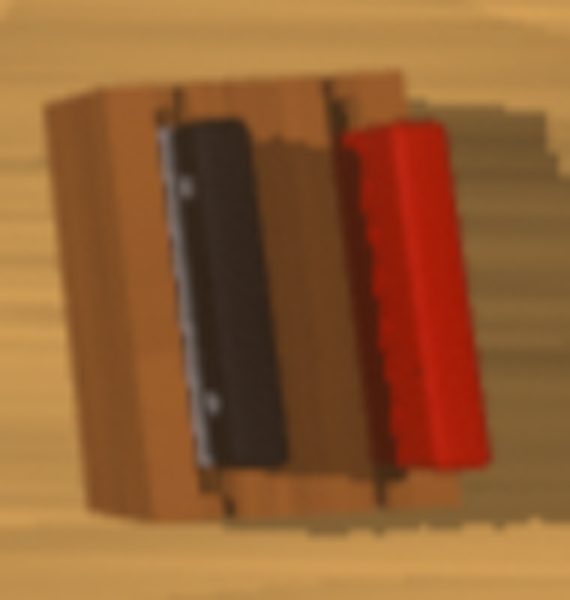

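```bash
python3 - <<'E'
from h import *
cm=imaging.camera_model("top")
g=lambda a,z:ray(cm,np.array(a)/2.6+[40,80],z).round(4)
print("crock rim L/T/B/ctr",g([(47,435),(161,322),(161,549),(161,435)],.128), "inner R",g([(272,430)],.128))
print("base right",g([(304,435)],.0))
print("opener",g([(180,222),(180,45),(80,130)],.23),g([(250,280),(343,195)],.02))
go([.4665,-.109,.165],-1.571)
E
```

```text
crock rim L/T/B/ctr [[0.4676 0.5011 0.128 ]
 [0.5651 0.414  0.128 ]
 [0.3755 0.3976 0.128 ]
 [0.4691 0.4057 0.128 ]] inner R [[0.4749 0.3129 0.128 ]]
base right [[0.4755 0.3249 0.    ]]
opener [[0.6286 0.3601 0.23  ]
 [0.7719 0.3721 0.23  ]
 [0.7006 0.4437 0.23  ]] [[0.6229 0.3806 0.02  ]
 [0.7093 0.2959 0.02  ]]
turn [0.24  0.    0.001] shift [  30.6 -333.1 -427.3] rows>= 10.85
```

```bash
python3 -m pendant '0.24 0 0 30.6 -333.1 -427.3 0;0.24 0 0 30.6 -333.1 -427.3 0;0.24 0 0 30.6 -333.1 -427.3 0;0.24 0 0 30.6 -333.1 -427.3 0;0.24 0 0 30.6 -333.1 -427.3 0'; python3 -c "
from h import *
st();go([.4665,-.109,.165],-1.571)"
```

```text
t: 0.65
ee_pos: [0.2853, -0.3377, 0.1814]
tool_rot: [-0.707, -0.0, 0.707, 0.001]
ft_force: [0.5, -0.2, -0.6]
grip_width: 0.0852
t 0.65 pos [ 0.2853 -0.3377  0.1814] x [-0.     0.001 -1.   ] jawyaw -1.5716 F [ 0.5 -0.2 -0.6] w 0.0852 q [-0.87 -0.17 -0.1   1.64  0.    2.27]
turn [-0.001  0.     0.001] shift [  16.6 -228.8 -181.1] rows>= 5.85
```

```bash
python3 -m pendant '0 0 0 16 -229 -181 0;0 0 0 16 -229 -181 0;0 0 0 16 -229 -181 0;0 0 0 16 -229 -181 0;0 0 0 16 -229 -181 0';python3 -m pendant '0 0 0 0 -38 -30 0;0 0 0 0 -38 -30 0' ; python3 -c "
from h import *
st();im=snap('wrist','w1');go([.4665,-.109,.067],-1.571)"
```

```text
t: 1.15
ee_pos: [0.44, -0.1414, 0.1679]
tool_rot: [0.707, 0.0, -0.707, -0.001]
ft_force: [-0.0, -1.9, -0.5]
grip_width: 0.0851
t: 1.35
ee_pos: [0.4722, -0.0991, 0.1671]
tool_rot: [-0.707, -0.002, 0.707, -0.001]
ft_force: [-1.1, -0.0, -0.4]
grip_width: 0.0854
t 1.35 pos [ 0.4722 -0.0991  0.1671] x [-0.     0.002 -1.   ] jawyaw -1.5657 F [-1.1 -0.  -0.4] w 0.0854 q [-0.21 -0.08 -0.05  1.6   0.    2.93]
turn [0.004 0.001 0.001] shift [100.3   8.1   4.4] rows>= 2.01
```

View pics/w1.png

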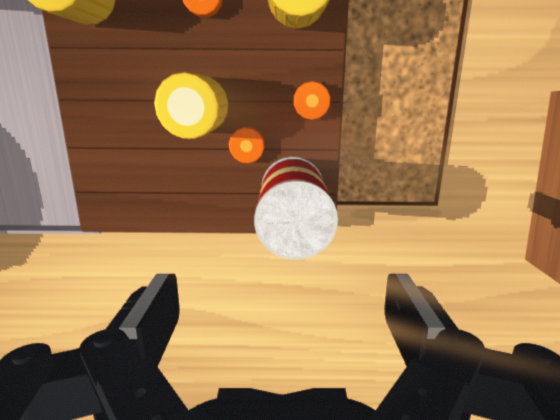

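```bash
python3 - <<'E'
from h import *
cm=imaging.camera_model("wrist"); st()
print("can",ray(cm,[296,218],.121).round(4),"carrots",ray(cm,[(312,100),(246,145),(203,-1)],.045).round(4))
print("corn3",ray(cm,[185,105],.083).round(4))
print("board corner",ray(cm,[(85,232),(337,200)],.033).round(4),"cork",ray(cm,[(437,204),(466,0)],.005).round(4))
E
python3 -m pendant '-0.7 0 0 0 0 0 0;-0.7 0 0 0 0 0 0;-0.7 0 0 0 0 0 0;-0.7 0 0 0 0 0 0;-0.7 0 0 0 0 0 0';python3 -m pendant '-0.7 0 0 0 0 0 0;-0.7 0 0 0 0 0 0;-0.7 0 0 0 0 0 0;-0.7 0 0 0 0 0 0;-0.7 0 0 0 0 0 0';python3 -m pendant '-0.7 0 0 0 0 0 0;-0.7 0 0 0 0 0 0;-0.7 0 0 0 0 0 0;-0.7 0 0 0 0 0 0;-0.7 0 0 0 0 0 0';python3 -m pendant '-0.7 0 0 0 0 0 0;-0.7 0 0 0 0 0 0;-0.7 0 0 0 0 0 0;-0.7 0 0 0 0 0 0;-0.7 0 0 0 0 0 0';python3 -c "
from h import *
st();go([.4665,-.109,.165],1.571)"
```

```text
t 1.4 pos [ 0.471  -0.101   0.1673] x [-0.001  0.001 -1.   ] jawyaw -1.5667 F [-0.2 -0.3 -0.7] w 0.0857 q [-0.21 -0.08 -0.05  1.61  0.    2.93]
can [[ 0.4705 -0.1101  0.121 ]] carrots [[ 0.543  -0.1244  0.045 ]
 [ 0.507  -0.0708  0.045 ]
 [ 0.614  -0.042   0.045 ]]
corn3 [[ 0.5403 -0.0327  0.083 ]]
board corner [[ 0.4236  0.0827  0.033 ]
 [ 0.456  -0.1507  0.033 ]] cork [[ 0.4437 -0.2544  0.005 ]
 [ 0.6225 -0.2538  0.005 ]]
t: 1.9
ee_pos: [0.4703, -0.102, 0.1672]
tool_rot: [-0.663, -0.246, 0.663, -0.245]
ft_force: [-0.1, 0.4, -0.2]
grip_width: 0.0854
t: 2.4
ee_pos: [0.4696, -0.1031, 0.1672]
tool_rot: [-0.538, -0.46, 0.538, -0.458]
ft_force: [0.0, 0.1, -0.2]
grip_width: 0.0854
t: 2.9
ee_pos: [0.469, -0.1041, 0.1672]
tool_rot: [0.346, 0.617, -0.347, 0.616]
ft_force: [0.7, 0.4, -1.0]
grip_width: 0.0855
t: 3.4
ee_pos: [0.4683, -0.1052, 0.1673]
tool_rot: [0.113, 0.699, -0.113, 0.697]
ft_force: [0.1, -0.0, 0.4]
grip_width: 0.0854
t 3.4 pos [ 0.4683 -0.1052  0.1673] x [-0.002  0.001 -1.   ] jawyaw 1.251 F [ 0.1 -0.   0.4] w 0.0854 q [-0.22 -0.09 -0.05  1.61  0.    0.1 ]
turn [-0.32  -0.002 -0.   ] shift [ 2.3 -4.2 -0.5] rows>= 2.13
```

```bash
python3 -m pendant '-0.32 0 0 0 -4 -1 0;-0.32 0 0 0 -4 -1 0;-0.32 0 0 0 -4 -1 0;-0.32 0 0 0 -4 -1 0';python3 -c "
from h import *
st();go([.469,-.1095,.067],1.571)"
```

```text
t: 3.8
ee_pos: [0.4657, -0.1093, 0.1673]
tool_rot: [0.002, 0.708, -0.001, 0.706]
ft_force: [-0.8, 0.1, 0.1]
grip_width: 0.0854
t 3.8 pos [ 0.4657 -0.1093  0.1673] x [-0.002  0.    -1.   ] jawyaw 1.567 F [-0.8  0.1  0.1] w 0.0854 q [-0.23 -0.09 -0.06  1.61 -0.   -0.23]
turn [-0.004 -0.002 -0.   ] shift [100.3  -0.2   3.5] rows>= 2.01
```

Now tool y = +y and tool z = +x. I'll go down and grip the can.

```bash
python3 -m pendant '0 0 0 40 0 3 0;0 0 0 70 0 3 0;0 0 0 100 0 3 0;0 0 0 100 0 3 0';python3 -m pendant '0 0 0 0 0 0 1;0 0 0 0 0 0 1;0 0 0 0 0 0 1;0 0 0 0 0 0 1;0 0 0 0 0 0 1' 35;python3 -m pendant '0 0 0 0 0 0 1;0 0 0 0 0 0 1;0 0 0 0 0 0 1';python3 -c "
from h import *
st()"
```

```text
t: 4.2
ee_pos: [0.466, -0.1089, 0.0635]
tool_rot: [0.003, 0.71, -0.002, 0.704]
ft_force: [-0.5, -0.8, -0.4]
grip_width: 0.0856
t: 4.7
ee_pos: [0.467, -0.1091, 0.0654]
tool_rot: [0.003, 0.709, -0.002, 0.705]
ft_force: [-1.1, 0.7, 6.4]
grip_width: 0.0527
t: 5.0
ee_pos: [0.467, -0.1091, 0.0654]
tool_rot: [0.003, 0.709, -0.002, 0.705]
ft_force: [0.2, 0.4, 0.6]
grip_width: 0.0527
t 5.0 pos [ 0.467  -0.1091  0.0654] x [-0.006  0.001 -1.   ] jawyaw 1.563 F [0.2 0.4 0.6] w 0.0527 q [-0.23 -0.08 -0.25  1.41 -0.   -0.22]
```

```bash
python3 -m pendant '0 0 0 -40 0 0 1;0 0 0 -40 -40 5 1;0 0 0 -40 -85 20 1;0 0 0 -40 -96 25 1;0 0 0 -40 -96 25 1';python3 -c "
from h import *
st();go([.49,-.205,.0395],1.571)"
```

```text
t: 5.5
ee_pos: [0.4915, -0.2068, 0.1044]
tool_rot: [0.004, 0.709, -0.003, 0.705]
ft_force: [-0.6, 0.6, -2.1]
grip_width: 0.0529
t 5.5 pos [ 0.4915 -0.2068  0.1044] x [-0.007  0.002 -1.   ] jawyaw 1.5606 F [-0.6  0.6 -2.1] w 0.0529 q [-0.4   0.04 -0.05  1.49 -0.   -0.39]
turn [-0.01  -0.007 -0.002] shift [64.9  1.7 -1. ] rows>= 1.3
```

```bash
python3 -m pendant '-0.01 -0.007 0 30 1 -1 1;-0.01 -0.007 0 55 1 -1 1;-0.01 -0.007 0 62 1 -1 1;-0.01 -0.007 0 65 1 -1 1;-0.01 -0.007 0 65 1 -1 1';python3 -c "
from h import *
st();snap('side','s1')"
```

```text
t: 6.0
ee_pos: [0.4903, -0.2053, 0.0402]
tool_rot: [0.0, 0.707, 0.001, 0.707]
ft_force: [-0.3, -0.1, -1.3]
grip_width: 0.053
t 6.0 pos [ 0.4903 -0.2053  0.0402] x [ 0.001  0.001 -1.   ] jawyaw 1.5712 F [-0.3 -0.1 -1.3] w 0.053 q [-0.4   0.04 -0.17  1.36  0.   -0.4 ]
```

View pics/s1.png

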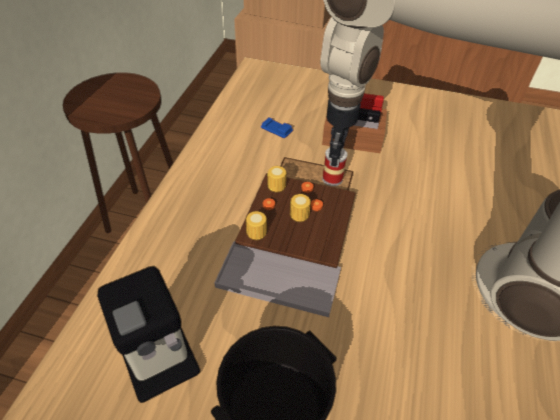

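```bash
python3 -m pendant '0 0 0 1 0 0 1;0 0 0 2 0 0 1;0 0 0 2.5 0 0 1;0 0 0 2.5 0 0 1';python3 -m pendant '0 0 0 0 0 0 0.1;0 0 0 0 0 0 0.1;0 0 0 0 0 0 0.1;0 0 0 0 0 0 0.1';python3 -m pendant '0 0 0 -50 0 0 0.1;0 0 0 -100 0 0 0.1;0 0 0 -115 0 0 0.1;0 0 0 -115 0 0 0.1';python3 -c "
from h import *
st();snap('side','s2');go([.540,-.031,.155],1.571)"
```

```text
t: 6.45
ee_pos: [0.4906, -0.2055, 0.0382]
tool_rot: [0.0, 0.707, 0.0, 0.708]
ft_force: [0.0, 0.3, -1.5]
grip_width: 0.0529
t: 6.85
ee_pos: [0.4907, -0.2056, 0.0384]
tool_rot: [0.0, 0.706, 0.0, 0.708]
ft_force: [0.1, 0.1, -0.0]
grip_width: 0.0769
t: 7.25
ee_pos: [0.4919, -0.2063, 0.1566]
tool_rot: [-0.0, 0.705, -0.0, 0.709]
ft_force: [0.4, -0.2, -1.0]
grip_width: 0.0769
t 7.25 pos [ 0.4919 -0.2063  0.1566] x [ 0.007 -0.001 -1.   ] jawyaw 1.571 F [ 0.4 -0.2 -1. ] w 0.0769 q [-0.4   0.03  0.04  1.57  0.   -0.4 ]
turn [-0.     0.004 -0.   ] shift [ -0.4 175.   48.9] rows>= 3.63
```

View pics/s2.png

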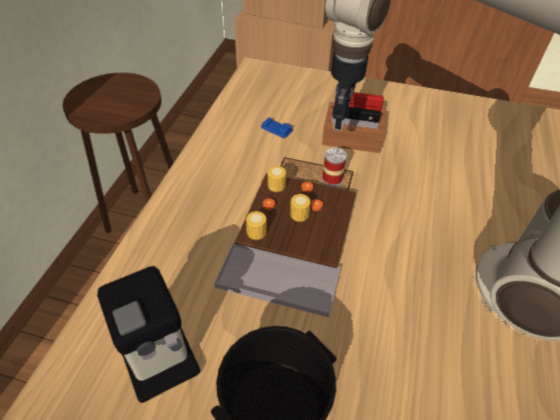

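```bash
python3 -m pendant '0 0 0 0 50 14 0.15;0 0 0 0 100 28 0.15;0 0 0 0 145 40 0.15;0 0.004 0 0 174 48.5 0.15;0 0.004 0 0 174 48.5 0.15';python3 -c "
from h import *
st();im=snap('wrist','w2');cm=imaging.camera_model('wrist')
for lo,hi,z in (((18,30,170),(32,140,255),.083),((3,200,150),(14,255,255),.045)):
  for c,s in blobs(im,lo,hi,60)[0]:
    if s[4]<5000: print(c,s,ray(cm,c,z).round(4))
st();go([.540,-.0315,.052],1.571)"
```

```text
t: 7.8
ee_pos: [0.5396, -0.0286, 0.1525]
tool_rot: [-0.001, 0.708, 0.002, 0.706]
ft_force: [-0.6, -0.1, -1.1]
grip_width: 0.0724
t 7.8 pos [ 0.5396 -0.0286  0.1525] x [-0.003  0.001 -1.   ] jawyaw 1.5751 F [-0.6 -0.1 -1.1] w 0.0724 q [-0.05  0.05  0.06  1.58  0.   -0.06]
[ 79.9 126.2] [ 50  97  42  64 574] [[ 0.4844 -0.1657  0.083 ]]
[ 93.4 175.9] [ 89 170   9  14  79] [[ 0.5186 -0.162   0.083 ]]
[ 83.9 183.1] [ 80 177   8  14  64] [[ 0.5238 -0.1695  0.083 ]]
[278.1 206. ] [260 188  37  36 225] [[ 0.5403 -0.0323  0.083 ]]
[541.8 237.9] [ 516  191   44   89 2950] [[0.5645 0.1633 0.083 ]]
[109.2 412.4] [ 91 402  34  18 439] [[ 0.7327 -0.1816  0.083 ]]
[453.8 412.4] [439 402  34  18 437] [[0.7316 0.1232 0.083 ]]
[230.9 154.4] [213 132  38  38 421] [[ 0.5096 -0.0702  0.045 ]]
[169.4 191. ] [151 176  38  36 259] [[ 0.54   -0.1219  0.045 ]]
[269.1 271.2] [254 258  34  34 304] [[ 0.6131 -0.0406  0.045 ]]
t 7.85 pos [ 0.5392 -0.0302  0.1526] x [-0.003  0.    -1.   ] jawyaw 1.5742 F [ 0.2 -0.7 -0.7] w 0.0724 q [-0.06  0.05  0.06  1.58  0.   -0.06]
turn [ 0.003 -0.003 -0.   ] shift [100.6  -1.3   1.1] rows>= 2.01
```

View pics/w2.png

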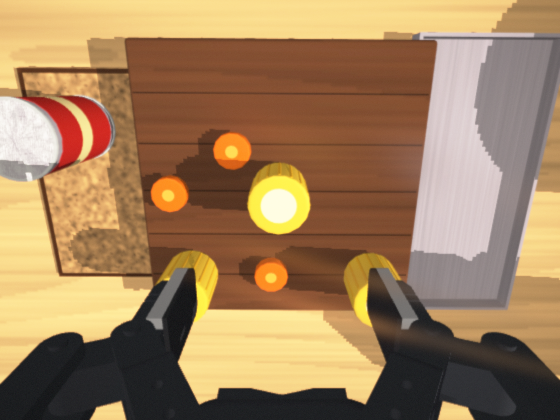

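```bash
python3 -m pendant '0 0 0 40 -1 1 0.2;0 0 0 75 -1 1 0.2;0 0 0 100 -1 1 0.2;0 0 0 100 -1 1 0.2';python3 -m pendant '0 0 0 0 0 0 1;0 0 0 0 0 0 1;0 0 0 0 0 0 1;0 0 0 0 0 0 1;0 0 0 0 0 0 1' 30;python3 -m pendant '0 0 0 -20 0 0 1;0 0 0 -70 0 0 1;0 0 0 -120 0 0 1;0 0 0 -160 0 0 1;0 0 0 -160 0 0 1';python3 -c "
from h import *
st();go([.47,.406,.215],1.571);snap('side','s3')"
```

```text
t: 8.25
ee_pos: [0.5368, -0.032, 0.048]
tool_rot: [-0.001, 0.711, 0.001, 0.703]
ft_force: [-0.4, 0.4, -0.4]
grip_width: 0.0683
t: 8.75
ee_pos: [0.5372, -0.032, 0.0487]
tool_rot: [-0.001, 0.71, 0.001, 0.704]
ft_force: [0.2, -0.3, 0.1]
grip_width: -0.0003
t: 9.25
ee_pos: [0.5406, -0.0322, 0.2152]
tool_rot: [-0.001, 0.707, 0.001, 0.707]
ft_force: [1.3, 0.3, 0.5]
grip_width: -0.0006
t 9.25 pos [ 0.5406 -0.0322  0.2152] x [-0. -0. -1.] jawyaw 1.5732 F [1.3 0.3 0.5] w -0.0006 q [-0.06  0.07  0.2   1.7  -0.   -0.06]
turn [ 0.002 -0.     0.   ] shift [ 2.000e-01  4.383e+02 -6.950e+01] rows>= 8.88
```

View pics/s3.png

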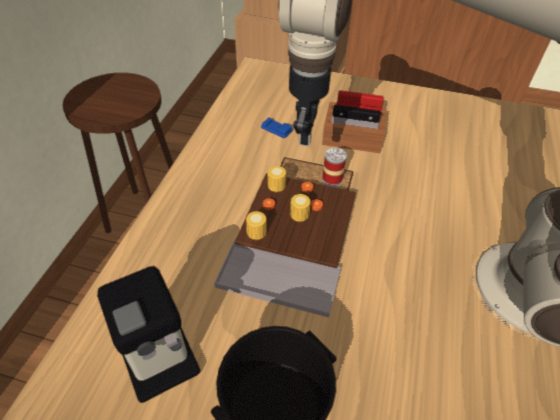

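```bash
python3 -c "
from h import *
cs=imaging.camera_model('side')
print(proj(cs,[[.54,-.032,.215],[.54,-.032,.083],[.54,-.032,.033]]).round(1))
im=snap('top','t1'); ct=imaging.camera_model('top')
print(proj(ct,[[.54,-.032,.215],[.54,-.032,.083],[.54,-.032,.033]]).round(1))
snap('wrist','w3');st()"
```

```text
[[303.9 156.9]
 [300.6 199.8]
 [299.6 214.1]]
[[304.6 213.7]
 [301.1 220.7]
 [300.  222.8]]
t 9.4 pos [ 0.5387 -0.032   0.2083] x [-0.009  0.    -1.   ] jawyaw 1.5732 F [-0.   0.4 -0.7] w 0.0001 q [-0.06  0.08  0.19  1.69 -0.   -0.06]
```

View pics/t1.png

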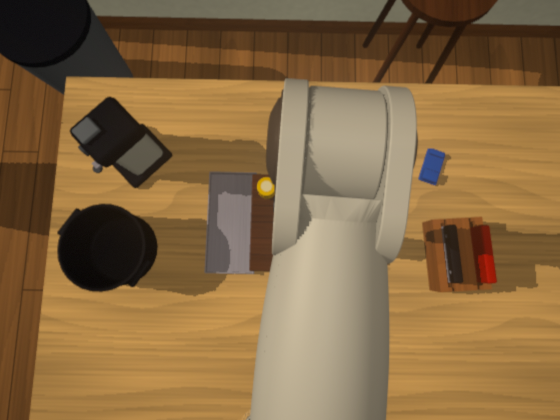

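View pics/w3.png

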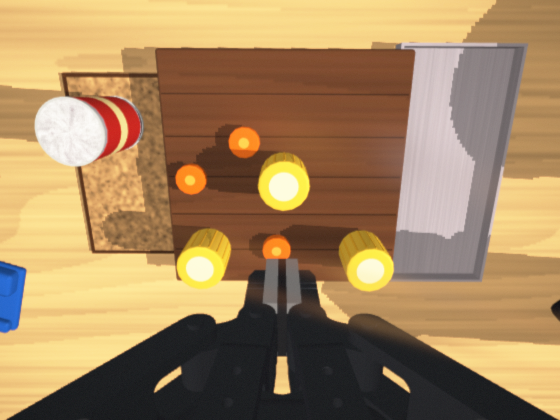

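```bash
python3 -c "
from h import *
cm=imaging.camera_model('wrist');s=sensors.observe();p=s['ee_pos'];r=R.from_quat(s['tool_rot']).as_matrix()
for d in (0,.019,.04,.05,.06,.08): print(d,proj(cm,[p-r[:,0]*d]).round(1))
T=cm['camera_from_world'];print('cam in tool',(r.T@(-T[:3,:3].T@T[:3,3]-p)).round(4))
im=snap('side','s4');cs=imaging.camera_model('side')
for d in (0,.02,.04,.05,.06,.08): print(d,proj(cs,[p-r[:,0]*d]).round(1))
cv2.imwrite('pics/s4z.png',cv2.resize(cv2.cvtColor(im,cv2.COLOR_RGB2BGR)[60:240,240:400],None,fx=3.3,fy=3.3))
"
```

```text
0 [[280.9 243.9]]
0.019 [[280.8 259.9]]
0.04 [[280.7 282. ]]
0.05 [[280.6 294.7]]
0.06 [[280.5 309.1]]
0.08 [[280.3 345.1]]
cam in tool [-0.1765  0.0004 -0.0787]
0 [[304.3 159.4]]
0.02 [[304.7 152.2]]
0.04 [[305.2 144.8]]
0.05 [[305.5 141. ]]
0.06 [[305.7 137.1]]
0.08 [[306.2 129.2]]
```

View pics/s4z.png

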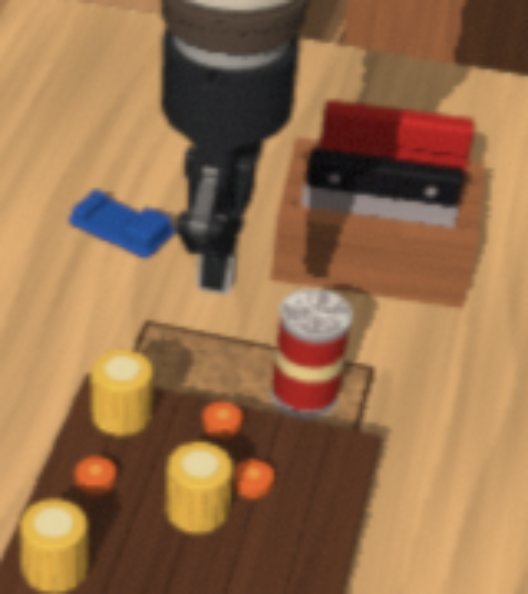

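```bash
python3 -c "
from h import *
im=snap('wrist','w4');cm=imaging.camera_model('wrist')
g=cv2.cvtColor(im,cv2.COLOR_RGB2BGR)
cv2.imwrite('pics/w4a.png',cv2.resize(g[30:180,140:430],None,fx=2.7,fy=2.7,interpolation=cv2.INTER_CUBIC))
cv2.imwrite('pics/w4b.png',cv2.resize(g[180:300,140:430],None,fx=2.7,fy=2.7,interpolation=cv2.INTER_CUBIC))
print(proj(cm,[[.42,-.151,.033],[.42,.089,.033],[.66,-.151,.033],[.66,.089,.033]]).round(1)); st()
"
```

```text
[[149.2  45.1]
 [415.9  45.8]
 [172.7 282.7]
 [390.9 283.2]]
t 9.5 pos [ 0.5381 -0.032   0.2073] x [-0.011  0.001 -1.   ] jawyaw 1.5732 F [ 0.6  0.2 -1.1] w -0.0003 q [-0.06  0.08  0.19  1.69 -0.   -0.06]
```

View pics/w4a.png

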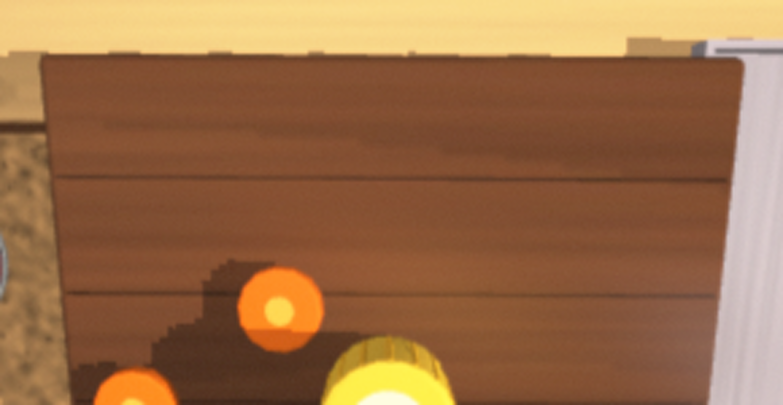

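View pics/w4b.png

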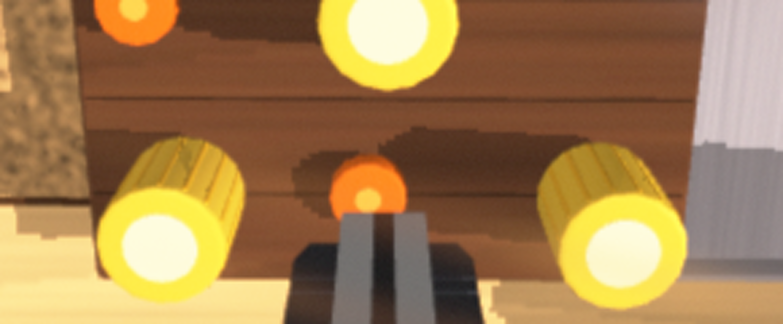

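```bash
python3 -c "
from h import *
cm=imaging.camera_model('wrist');cs=imaging.camera_model('side');s=sensors.observe();p=s['ee_pos'];r=R.from_quat(s['tool_rot']).as_matrix()
for d in (0,.01,.02,.03,.035,.04,.045): print(d,proj(cm,[p+r@[-d,0,-.011]]).round(1),proj(cs,[p+r@[-d,0.014,.011],p+r@[-d,0.014,-.011],p+r@[-d,-.014,.011]]).round(1).tolist())
T=cs['camera_from_world'];print(-T[:3,:3].T@T[:3,3])
"
```

```text
0 [[280.8 224.6]] [[297.9, 163.1], [308.0, 165.0], [301.1, 154.8]]
0.01 [[280.8 231.8]] [[298.1, 159.5], [308.2, 161.5], [301.3, 151.2]]
0.02 [[280.7 239.8]] [[298.2, 155.9], [308.5, 157.8], [301.5, 147.6]]
0.03 [[280.7 248.7]] [[298.4, 152.2], [308.8, 154.2], [301.7, 143.9]]
0.035 [[280.6 253.6]] [[298.5, 150.3], [308.9, 152.3], [301.8, 142.1]]
0.04 [[280.6 258.7]] [[298.6, 148.5], [309.0, 150.4], [301.9, 140.2]]
0.045 [[280.6 264.3]] [[298.7, 146.6], [309.2, 148.5], [302.0, 138.3]]
[0.39785263 0.69333564 0.85513568]
```

```bash
python3 -m pendant '0 -0.01 0 40 0 2 0.15;0 -0.01 0 85 0 2 0.15;0 -0.01 0 125 0 2 0.15;0 -0.01 0 145 0 2 0.15;0 -0.01 0 145 0 2 0.15';python3 -c "
from h import *
st();snap('side','s5');go([.540,-.0320,.02],1.571);im=snap('wrist','w5')
im=cv2.imread('pics/s5.png');cv2.imwrite('pics/s5z.png',cv2.resize(im[60:240,240:400],None,fx=3.3,fy=3.3))"
```

```text
t: 10.0
ee_pos: [0.5355, -0.0318, 0.0577]
tool_rot: [-0.0, 0.71, 0.001, 0.704]
ft_force: [-0.5, -1.5, 0.0]
grip_width: 0.072
t 10.0 pos [ 0.5355 -0.0318  0.0577] x [-0.009  0.001 -1.   ] jawyaw 1.5732 F [-0.5 -1.5  0. ] w 0.072 q [-0.06  0.06 -0.12  1.4   0.   -0.06]
turn [ 0.002 -0.005 -0.001] shift [40.4 -0.2  3.3] rows>= 0.81
```

View pics/s5z.png

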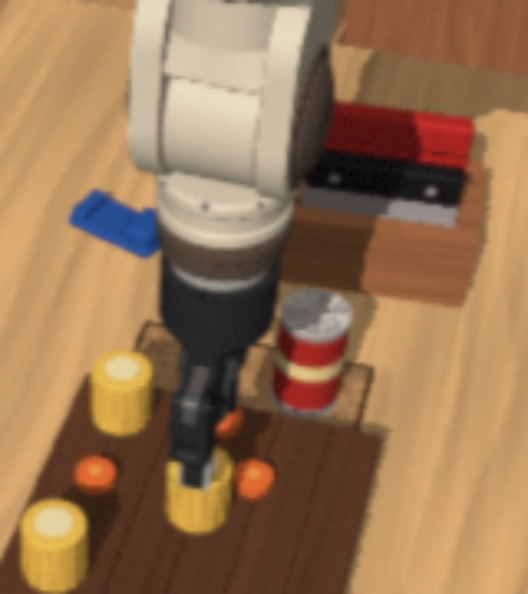

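View pics/w5.png

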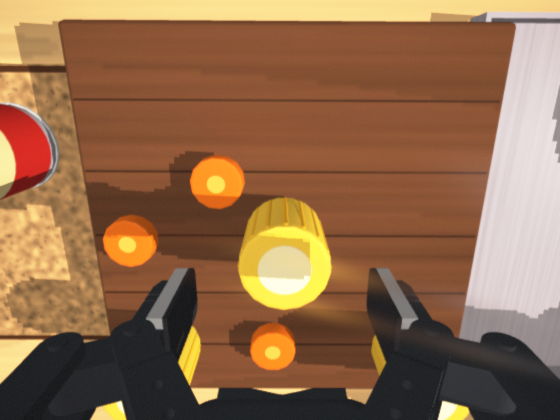

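```bash
python3 -m pendant '0 -0.005 0 15 0 3 0.15;0 -0.005 0 27 0 3 0.15;0 -0.005 0 36 0 3 0.15;0 -0.005 0 38 0 3 0.15;0 -0.005 0 38 0 3 0.15';python3 -c "
from h import *
st();snap('side','s6');
im=cv2.imread('pics/s6.png');cv2.imwrite('pics/s6z.png',cv2.resize(im[60:240,240:400],None,fx=3.3,fy=3.3))"
```

```text
t: 10.6
ee_pos: [0.5409, -0.0319, 0.0242]
tool_rot: [-0.001, 0.706, 0.001, 0.708]
ft_force: [0.8, -0.7, 0.0]
grip_width: 0.0727
t 10.6 pos [ 0.5409 -0.0319  0.0242] x [ 0.002  0.001 -1.   ] jawyaw 1.5732 F [ 0.8 -0.7  0. ] w 0.0727 q [-0.06  0.07 -0.18  1.33  0.   -0.06]
```

View pics/s6z.png

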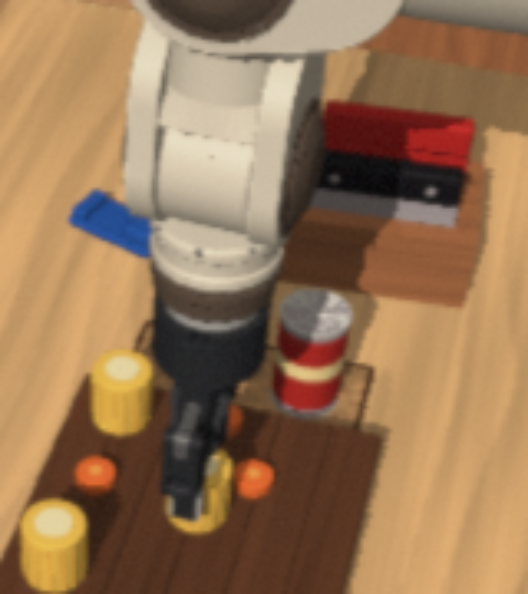

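```bash
python3 -c "
from h import *
cs=imaging.camera_model('side')
for z in (.033,.05,.06,.07,.08): print(z,proj(cs,[[.552,.02,z],[.53,.02,z],[.541,.006,z]]).round(1).tolist())"
```

```text
0.033 [[289.2, 228.8], [298.2, 230.9], [295.2, 225.5]]
0.05 [[289.4, 224.1], [298.6, 226.2], [295.5, 220.8]]
0.06 [[289.5, 221.3], [298.8, 223.4], [295.7, 218.0]]
0.07 [[289.7, 218.4], [299.0, 220.5], [295.9, 215.1]]
0.08 [[289.8, 215.5], [299.2, 217.6], [296.1, 212.2]]
```

```bash
python3 -m pendant '0 0 0 0 0 0 1;0 0 0 0 0 0 1;0 0 0 0 0 0 1;0 0 0 0 0 0 1;0 0 0 0 0 0 1' 30;python3 -c "
from h import *
st();snap('side','s7');
im=cv2.imread('pics/s7.png');cv2.imwrite('pics/s7z.png',cv2.resize(im[60:240,240:400],None,fx=3.3,fy=3.3))"
```

```text
t: 11.15
ee_pos: [0.5416, -0.0319, 0.0255]
tool_rot: [-0.001, 0.706, 0.001, 0.709]
ft_force: [-0.6, 0.2, 5.5]
grip_width: 0.0448
t 11.15 pos [ 0.5416 -0.0319  0.0255] x [ 0.004  0.001 -1.   ] jawyaw 1.5732 F [-0.6  0.2  5.5] w 0.0448 q [-0.06  0.07 -0.17  1.33  0.   -0.06]
```

View pics/s7z.png

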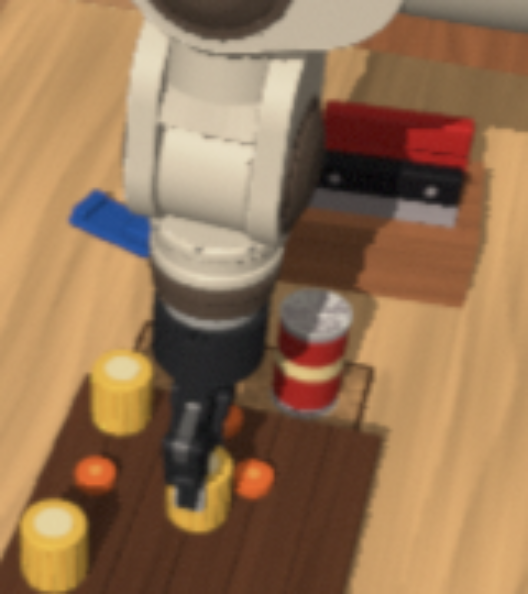

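```bash
python3 -m pendant '0 0 0 -20 0 0 1;0 0 0 -60 0 0 1;0 0 0 -110 0 0 1;0 0 0 -160 0 0 1;0 0 0 -195 0 0 1';python3 -m pendant '0 0 0 0 45 -3 1;0 0 0 0 95 -6 1;0 0 0 0 145 -10 1;0 0 0 0 195 -14 1;0 0 0 0 245 -18 1';python3 -c "
from h import *
st();go([.505,.38,.215],1.571)"
```

```text
t: 11.7
ee_pos: [0.541, -0.0321, 0.2239]
tool_rot: [-0.001, 0.705, 0.001, 0.71]
ft_force: [1.1, 0.2, -0.7]
grip_width: 0.045
t: 12.2
ee_pos: [0.5219, 0.2142, 0.2238]
tool_rot: [-0.001, 0.705, 0.001, 0.71]
ft_force: [1.1, 0.3, -0.2]
grip_width: 0.0447
t 12.2 pos [0.5219 0.2142 0.2238] x [ 0.007  0.    -1.   ] jawyaw 1.573 F [ 1.1  0.3 -0.2] w 0.0447 q [ 0.39  0.13  0.27  1.71 -0.    0.39]
turn [ 0.002  0.007 -0.   ] shift [  8.7 165.8 -16.6] rows>= 3.34
```

```bash
python3 -m pendant '0 0.007 0 0 45 -4 1;0 0.007 0 0 90 -8 1;0 0.007 0 0 130 -12 1;0 0.007 0 0 166 -16 1;0 0.007 0 0 166 -16 1';python3 -c "
from h import *
st();snap('wrist','w6');snap('top','t2')"
```

```text
t: 12.7
ee_pos: [0.5043, 0.384, 0.222]
tool_rot: [-0.002, 0.708, 0.002, 0.706]
ft_force: [0.3, -0.2, -1.1]
grip_width: 0.0448
t 12.7 pos [0.5043 0.384  0.222 ] x [-0.002 -0.    -1.   ] jawyaw 1.5769 F [ 0.3 -0.2 -1.1] w 0.0448 q [0.65 0.32 0.49 1.75 0.   0.64]
```

View pics/w6.png

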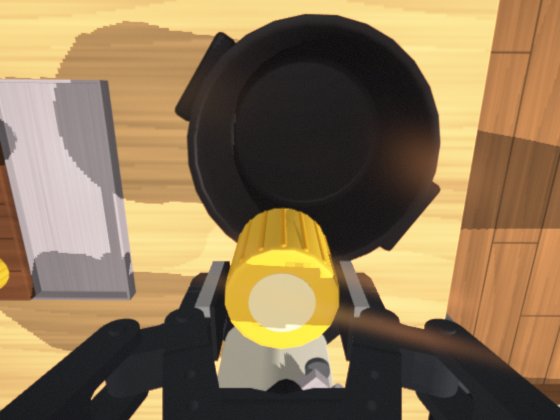

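View pics/t2.png

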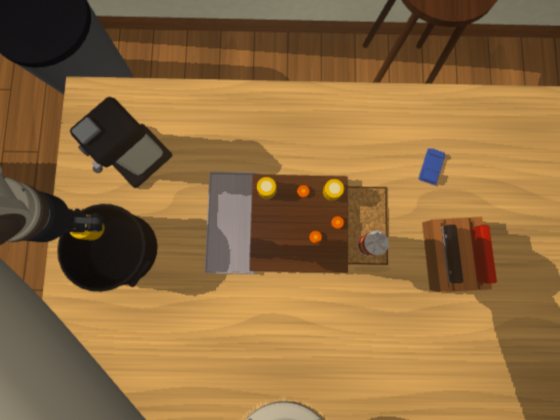

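```bash
python3 -c "
from h import *
cm=imaging.camera_model('wrist');st()
print('crock rim',ray(cm,[(314,140),(188,140),(440,140),(314,14),(314,265)],.128).round(4))
ct=imaging.camera_model('top')
print('corn top cam',ray(ct,[(87,233)],.24).round(4)); print(proj(ct,[[.47,.406,.128],[.504,.384,.25]]))
print('floor',ray(cm,[(304,133)],.008))
"
```

```text
t 12.8 pos [0.5052 0.3808 0.2229] x [-0.001 -0.001 -1.   ] jawyaw 1.5746 F [-0.2 -0.5 -0.1] w 0.0452 q [0.65 0.31 0.49 1.75 0.   0.64]
crock rim [[0.4625 0.4052 0.128 ]
 [0.4629 0.3107 0.128 ]
 [0.4621 0.4997 0.128 ]
 [0.3779 0.4025 0.128 ]
 [0.5666 0.4085 0.128 ]]
corn top cam [[0.4924 0.3871 0.24  ]]
[[101.81719319 246.91053513]
 [ 86.66226288 226.5077518 ]]
floor [[0.47089179 0.40492108 0.008     ]]
```

```bash
python3 -m pendant '0 0 0 0 12 2 1;0 0 0 40 12 2 1;0 0 0 80 12 2 1;0 0 0 120 12 2 1;0 0 0 140 12 2 1';python3 -c "
from h import *
st();go([.508,.393,.024],1.571)"
```

```text
t: 13.3
ee_pos: [0.5061, 0.3903, 0.0792]
tool_rot: [-0.002, 0.709, -0.0, 0.706]
ft_force: [0.5, -0.4, -0.2]
grip_width: 0.0449
t 13.3 pos [0.5061 0.3903 0.0792] x [-0.004 -0.003 -1.   ] jawyaw 1.573 F [ 0.5 -0.4 -0.2] w 0.0449 q [ 0.66  0.29  0.19  1.47 -0.    0.65]
turn [ 0.002 -0.004  0.003] shift [55.1  2.9  2.1] rows>= 1.11
```

```bash
python3 -m pendant '0 -0.004 0 25 3 2 1;0 -0.004 0 45 3 2 1;0 -0.004 0 56 3 2 1;0 -0.004 0 56 3 2 1';python3 -m pendant '0 0 0 0 0 0 0.35;0 0 0 0 0 0 0.35;0 0 0 0 0 0 0.35';python3 -c "
from h import *
st()";python3 -m pendant '0 0 0 -40 0 0 0.3;0 0 0 -90 0 0 0.3;0 0 0 -140 0 0 0.3;0 0 0 -185 0 0 0.3;0 0 0 -185 0 0 0.3';python3 -c "
from h import *
st();snap('wrist','w7');go([.619,.051,.15],1.571)"
```

```text
t: 13.7
ee_pos: [0.5071, 0.3925, 0.0218]
tool_rot: [-0.002, 0.708, -0.0, 0.706]
ft_force: [-2.4, 4.2, -1.5]
grip_width: 0.0447
t: 14.0
ee_pos: [0.5064, 0.3934, 0.0228]
tool_rot: [-0.001, 0.708, 0.001, 0.706]
ft_force: [-7.1, 9.5, 1.1]
grip_width: 0.0552
t 14.0 pos [0.5064 0.3934 0.0228] x [-0.004  0.    -1.   ] jawyaw 1.5725 F [-7.1  9.5  1.1] w 0.0552 q [0.66 0.31 0.1  1.36 0.   0.66]
t: 14.5
ee_pos: [0.509, 0.3933, 0.2163]
tool_rot: [0.002, 0.705, 0.003, 0.709]
ft_force: [0.8, 1.0, 0.4]
grip_width: 0.0597
t 14.5 pos [0.509  0.3933 0.2163] x [ 0.005  0.007 -1.   ] jawyaw 1.5712 F [0.8 1.  0.4] w 0.0597 q [0.66 0.32 0.49 1.73 0.   0.66]
turn [ 0.     0.002 -0.005] shift [  61.2 -342.4  110.1] rows>= 7.3
```

View pics/w7.png

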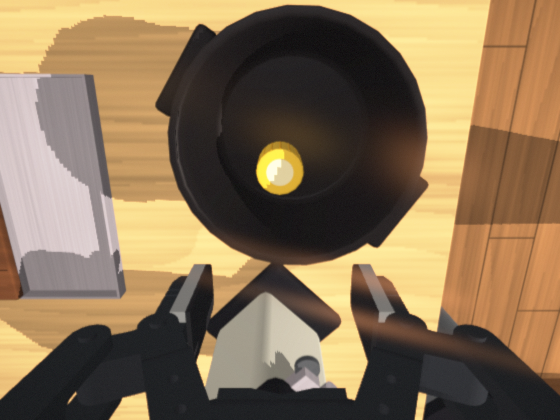

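```bash
python3 -m pendant '0 0 0 0 -40 12 0.15;0 0 0 0 -90 27 0.15;0 0 0 0 -140 42 0.15;0 0 0 0 -190 57 0.15;0 0 0 0 -240 72 0.15';python3 -m pendant '0 0 0 10 -45 16 0.15;0 0 0 35 -85 32 0.15;0 0 0 55 -102 38 0.15;0 0 0 66 -102 38 0.15;0 0 0 66 -102 38 0.15' ;python3 -c "
from h import *
st();im=snap('wrist','w8');cm=imaging.camera_model('wrist');st()
for lo,hi,z in (((18,30,170),(32,140,255),.083),((3,200,150),(14,255,255),.045)):
  for c,s in blobs(im,lo,hi,60)[0]:
    if s[4]<5000: print(c,s,ray(cm,c,z).round(4))
"
```

```text
t: 15.05
ee_pos: [0.578, 0.1587, 0.2108]
tool_rot: [0.002, 0.707, 0.001, 0.708]
ft_force: [0.5, -0.3, 0.1]
grip_width: 0.0731
t: 15.55
ee_pos: [0.6146, 0.0561, 0.1419]
tool_rot: [0.002, 0.708, 0.001, 0.706]
ft_force: [-0.6, 0.2, 0.4]
grip_width: 0.0725
t 15.55 pos [0.6146 0.0561 0.1419] x [-0.003  0.004 -1.   ] jawyaw 1.5688 F [-0.6  0.2  0.4] w 0.0725 q [0.09 0.24 0.24 1.58 0.   0.09]
t 15.6 pos [0.6151 0.057  0.1436] x [-0.001  0.004 -1.   ] jawyaw 1.5701 F [0.6 1.3 0.1] w 0.0726 q [0.09 0.24 0.25 1.58 0.   0.09]
[ 44.2 218.4] [  25  201   39   36 1083] [[ 0.6223 -0.1086  0.083 ]]
[275.3 219.9] [ 257  202   38   36 1070] [[0.6237 0.0532 0.083 ]]
[514.2 338.1] [ 436  319  124   59 2056] [[0.7236 0.2416 0.083 ]]
[109.2 412.4] [ 91 402  34  18 437] [[ 0.798  -0.0892  0.083 ]]
[453.9 412.4] [439 402  34  18 434] [[0.7994 0.2051 0.083 ]]
[107.2  48.7] [  84   26   47   46 1482] [[ 0.5092 -0.0649  0.045 ]]
[ 42.8 101.7] [  19   81   48   42 1417] [[ 0.545  -0.1175  0.045 ]]
[164.6 199.3] [146 181  38  37 903] [[ 0.62   -0.0358  0.045 ]]
```

View pics/w8.png

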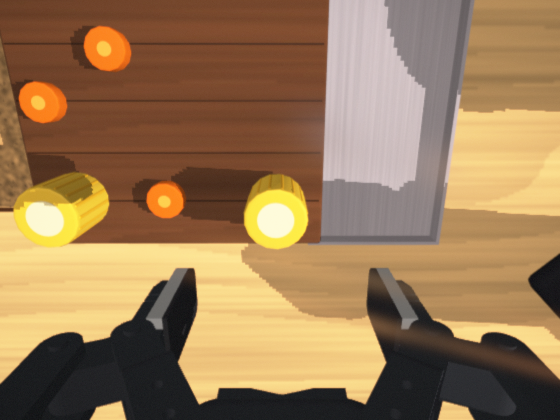

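```bash
python3 -m pendant '0 0 0 20 -4 6 0.15;0 0 0 60 -4 6 0.15;0 0 0 95 -4 6 0.15;0 0 0 118 -4 6 0.15;0 0 0 118 -4 6 0.15';python3 -c "
from h import *
st()";python3 -m pendant '0 0 0 3 0 0 1;0 0 0 3 0 0 1;0 0 0 3 0 0 1;0 0 0 3 0 0 1;0 0 0 3 0 0 1' 30;python3 -c "
from h import *
st();snap('side','s8')"
```

```text
t: 16.1
ee_pos: [0.6191, 0.0547, 0.0232]
tool_rot: [0.001, 0.709, 0.002, 0.705]
ft_force: [-0.5, -0.0, -0.6]
grip_width: 0.0722
t 16.1 pos [0.6191 0.0547 0.0232] x [-0.005  0.004 -1.   ] jawyaw 1.5718 F [-0.5 -0.  -0.6] w 0.0722 q [0.09 0.26 0.04 1.36 0.   0.08]
t: 16.6
ee_pos: [0.62, 0.0552, 0.0221]
tool_rot: [0.001, 0.708, 0.002, 0.706]
ft_force: [-1.2, 2.9, 6.2]
grip_width: 0.0449
t 16.6 pos [0.62   0.0552 0.0221] x [-0.002  0.005 -1.   ] jawyaw 1.5721 F [-1.2  2.9  6.2] w 0.0449 q [0.09 0.26 0.04 1.35 0.01 0.08]
```

View pics/s8.png

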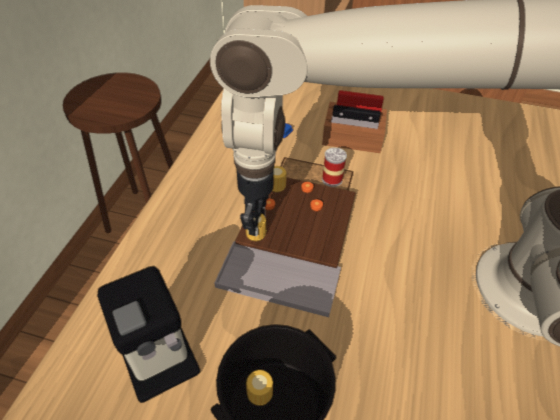

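```bash
python3 -m pendant '0 0 0 -20 0 0 1;0 0 0 -60 0 0 1;0 0 0 -110 0 0 1;0 0 0 -160 0 0 1;0 0 0 -195 0 0 1';python3 -m pendant '0 0 0 0 40 -25 1;0 0 0 0 84 -50 1;0 0 0 0 128 -75 1;0 0 0 0 170 -100 1;0 0 0 0 214 -125 1';python3 -c "
from h import *
st();go([.446,.410,.205],1.571)"
```

```text
t: 17.15
ee_pos: [0.6207, 0.0541, 0.2214]
tool_rot: [0.001, 0.707, 0.002, 0.708]
ft_force: [1.1, 0.8, -1.2]
grip_width: 0.0449
t: 17.65
ee_pos: [0.4946, 0.2686, 0.223]
tool_rot: [0.002, 0.706, 0.002, 0.708]
ft_force: [1.5, 0.5, -1.3]
grip_width: 0.045
t 17.65 pos [0.4946 0.2686 0.223 ] x [ 0.002  0.006 -1.   ] jawyaw 1.5713 F [ 1.5  0.5 -1.3] w 0.045 q [0.5  0.13 0.27 1.71 0.   0.49]
turn [ 0.     0.002 -0.006] shift [ 18.6 141.3 -48.6] rows>= 3.01
```

```bash
python3 -m pendant '0 0 -0.006 0 45 -15 1;0 0 -0.006 0 90 -30 1;0 0 -0.006 0 130 -45 1;0 0 -0.006 10 141 -48 1;0 0 -0.006 18 141 -48 1';python3 -m pendant '0 0 0 0 0 0 1;0 0 0 40 0 0 1;0 0 0 80 0 0 1;0 0 0 120 0 0 1;0 0 0 150 0 0 1';python3 -c "
from h import *
st();go([.446,.410,.035],1.571)"
```

```text
t: 18.15
ee_pos: [0.446, 0.4111, 0.2049]
tool_rot: [-0.001, 0.706, 0.001, 0.708]
ft_force: [-0.4, -0.0, -1.3]
grip_width: 0.045
t: 18.65
ee_pos: [0.4466, 0.4086, 0.0527]
tool_rot: [-0.001, 0.707, -0.0, 0.708]
ft_force: [0.6, 0.9, -0.3]
grip_width: 0.0451
t 18.65 pos [0.4466 0.4086 0.0527] x [ 0.001 -0.002 -1.   ] jawyaw 1.5716 F [ 0.6  0.9 -0.3] w 0.0451 q [ 0.74  0.21  0.04  1.4  -0.    0.74]
turn [0.001 0.001 0.002] shift [17.7  1.4 -0.7] rows>= 0.36
```

```bash
python3 -m pendant '0 0 0 10 0 0 1;0 0 0 18 0 0 1;0 0 0 18 0 0 1';python3 -m pendant '0 0 0 0 0 0 0.35;0 0 0 0 0 0 0.35;0 0 0 0 0 0 0.35';python3 -m pendant '0 0 0 -40 0 0 0.3;0 0 0 -90 0 0 0.3;0 0 0 -140 0 0 0.3;0 0 0 -180 0 0 0.3;0 0 0 -180 0 0 0.3';python3 -c "
from h import *
st();snap('wrist','w9');go([.62,-.11,.15],1.571)"
```

```text
t: 18.95
ee_pos: [0.4472, 0.408, 0.0352]
tool_rot: [-0.001, 0.707, -0.001, 0.708]
ft_force: [-0.9, 0.4, -0.6]
grip_width: 0.045
t: 19.25
ee_pos: [0.4478, 0.4085, 0.0365]
tool_rot: [-0.0, 0.706, -0.0, 0.708]
ft_force: [-0.5, 0.2, -0.1]
grip_width: 0.0553
t: 19.75
ee_pos: [0.4485, 0.41, 0.2239]
tool_rot: [0.002, 0.703, 0.002, 0.711]
ft_force: [1.3, -0.7, 0.5]
grip_width: 0.0599
t 19.75 pos [0.4485 0.41   0.2239] x [ 0.011  0.006 -1.   ] jawyaw 1.5709 F [ 1.3 -0.7  0.5] w 0.0599 q [ 0.74  0.23  0.39  1.72 -0.    0.74]
turn [-0.     0.008 -0.004] shift [  69.8 -519.9  171.3] rows>= 11.04
```

View pics/w9.png

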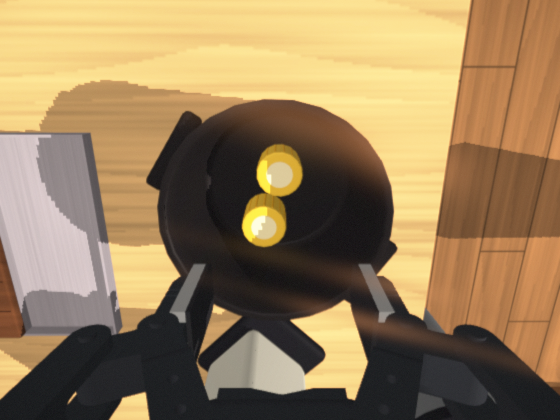

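```bash
python3 -c "
from h import *
cm=imaging.camera_model('wrist')
print(ray(cm,[(279,174),(264,228)],.058).round(3), 'rim',ray(cm,[(276,209)],.128).round(3))"
python3 -m pendant '0 0 0 0 -45 15 0.15;0 0 0 0 -92 30 0.15;0 0 0 0 -139 45 0.15;0 0 0 0 -186 60 0.15;0 0 0 0 -233 75 0.15';python3 -m pendant '0 0 0 0 -45 15 0.15;0 0 0 0 -92 30 0.15;0 0 0 0 -139 45 0.15;0 0 0 0 -186 60 0.15;0 0 0 0 -233 75 0.15';python3 -c "
from h import *
st();go([.62,-.11,.15],1.571)"
```

```text
[[0.448 0.408 0.058]
 [0.504 0.393 0.058]] rim [[0.46  0.406 0.128]]
t: 20.3
ee_pos: [0.523, 0.1748, 0.2191]
tool_rot: [0.001, 0.705, 0.001, 0.709]
ft_force: [-0.2, 0.8, 0.2]
grip_width: 0.0726
t: 20.8
ee_pos: [0.5981, -0.0601, 0.2178]
tool_rot: [0.001, 0.705, 0.002, 0.709]
ft_force: [1.0, 0.2, 0.4]
grip_width: 0.0722
t 20.8 pos [ 0.5981 -0.0601  0.2178] x [ 0.006  0.004 -1.   ] jawyaw 1.5714 F [1.  0.2 0.4] w 0.0722 q [-0.1   0.22  0.37  1.71  0.   -0.1 ]
turn [ 0.     0.006 -0.004] shift [ 67.7 -50.1  21.5] rows>= 1.74
```

```bash
python3 -m pendant '0 0.006 -0.004 30 -40 18 0.15;0 0.006 -0.004 68 -50 22 0.15;0 0.006 -0.004 68 -50 22 0.15' ;python3 -c "
from h import *
st();im=snap('wrist','w10');cm=imaging.camera_model('wrist');st()
for lo,hi,z in (((18,30,170),(32,140,255),.083),((3,200,150),(14,255,255),.045)):
  for c,s in blobs(im,lo,hi,60)[0]:
    if s[4]<5000: print(c,s,ray(cm,c,z).round(4))
"
```

```text
t: 21.1
ee_pos: [0.618, -0.1115, 0.1421]
tool_rot: [0.001, 0.711, -0.0, 0.703]
ft_force: [-0.6, -0.0, -1.6]
grip_width: 0.0723
t 21.1 pos [ 0.618  -0.1115  0.1421] x [-0.011  0.001 -1.   ] jawyaw 1.5687 F [-0.6 -0.  -1.6] w 0.0723 q [-0.18  0.28  0.29  1.59 -0.   -0.18]
t 21.15 pos [ 0.6186 -0.1102  0.1459] x [-0.007  0.001 -1.   ] jawyaw 1.5699 F [-0.9  0.4  0.1] w 0.0723 q [-0.18  0.27  0.29  1.6  -0.   -0.18]
[178.4  34.8] [160   0  27  61 319] [[ 0.5079 -0.1725  0.083 ]]
[284.7 213.5] [ 266  196   38   36 1090] [[ 0.6228 -0.1076  0.083 ]]
[109.4 412.3] [ 91 402  34  18 432] [[ 0.8025 -0.2575  0.083 ]]
[454.3 412.9] [439 405  34  15 395] [[0.8036 0.0383 0.083 ]]
[342.1  43.7] [ 321   21   43   46 1302] [[ 0.5084 -0.0667  0.045 ]]
[267.1  97.4] [ 248   77   40   42 1147] [[ 0.5449 -0.1205  0.045 ]]
[373.  195.4] [355 178  38  37 969] [[ 0.6204 -0.0362  0.045 ]]
```

View pics/w10.png

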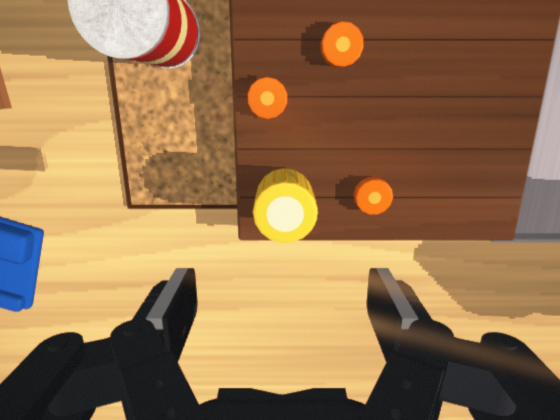

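```bash
python3 -m pendant '0 -0.006 0 20 2 3 0.18;0 -0.006 0 60 2 3 0.18;0 -0.006 0 95 2 3 0.18;0 -0.006 0 121 2 3 0.18;0 -0.006 0 121 2 3 0.18';python3 -c "
from h import *
st()";python3 -m pendant '0 0 0 2 0 0 1;0 0 0 2 0 0 1;0 0 0 2 0 0 1;0 0 0 2 0 0 1;0 0 0 2 0 0 1' 30;python3 -c "
from h import *
st()"
```

```text
t: 21.65
ee_pos: [0.619, -0.1065, 0.023]
tool_rot: [0.0, 0.709, 0.001, 0.705]
ft_force: [-0.5, 0.6, 0.4]
grip_width: 0.0701
t 21.65 pos [ 0.619  -0.1065  0.023 ] x [-0.005  0.002 -1.   ] jawyaw 1.5714 F [-0.5  0.6  0.4] w 0.0701 q [-0.17  0.28  0.06  1.36  0.   -0.17]
t: 22.15
ee_pos: [0.6202, -0.1061, 0.0236]
tool_rot: [0.0, 0.708, 0.001, 0.706]
ft_force: [-0.7, 1.8, 7.6]
grip_width: 0.0453
t 22.15 pos [ 0.6202 -0.1061  0.0236] x [-0.002  0.002 -1.   ] jawyaw 1.5717 F [-0.7  1.8  7.6] w 0.0453 q [-0.17  0.28  0.06  1.36  0.   -0.17]
```

```bash
python3 -m pendant '0 0 0 -20 0 0 1;0 0 0 -60 0 0 1;0 0 0 -110 0 0 1;0 0 0 -160 0 0 1;0 0 0 -195 0 0 1';python3 -m pendant '-0.15 0 0 0 48 -12 1;-0.3 0 0 0 95 -24 1;-0.45 0 0 0 142 -36 1;-0.6 0 0 0 189 -48 1;-0.75 0 0 0 236 -60 1';python3 -c "
from h import *
st();go([.487,.446,.215],2.72)"
```

```text
t: 22.65
ee_pos: [0.6209, -0.1067, 0.2236]
tool_rot: [0.0, 0.706, 0.001, 0.708]
ft_force: [-0.1, 0.8, -1.4]
grip_width: 0.0451
t: 23.15
ee_pos: [0.5601, 0.131, 0.225]
tool_rot: [-0.261, 0.655, 0.261, 0.659]
ft_force: [0.9, 0.5, -0.1]
grip_width: 0.0449
t 23.15 pos [0.5601 0.131  0.225 ] x [ 0.004  0.002 -1.   ] jawyaw 2.3274 F [ 0.9  0.5 -0.1] w 0.0449 q [ 0.23  0.16  0.31  1.72  0.   -0.53]
turn [-0.393  0.004  0.003] shift [ 10.2 279.2 163.1] rows>= 6.47
```

```bash
python3 -m pendant '-0.1 0 0 0 42 24 1;-0.2 0 0 0 84 49 1;-0.3 0 0 0 126 74 1;-0.39 0 0 0 168 98 1;-0.39 0 0 0 210 123 1';python3 -c "
from h import *
st();go([.487,.446,.215],2.72)"
```

```text
t: 23.65
ee_pos: [0.5046, 0.37, 0.2265]
tool_rot: [-0.385, 0.591, 0.384, 0.596]
ft_force: [1.1, -0.2, -1.0]
grip_width: 0.0454
t 23.65 pos [0.5046 0.37   0.2265] x [ 0.006  0.003 -1.   ] jawyaw 2.7205 F [ 1.1 -0.2 -1. ] w 0.0454 q [ 0.63  0.29  0.47  1.74 -0.   -0.52]
turn [0.001 0.005 0.004] shift [11.6 47.2 62.1] rows>= 1.58
```

```bash
python3 -m pendant '0 0.005 0.004 0 30 40 1;0 0.005 0.004 6 47 62 1;0 0.005 0.004 12 47 62 1;0 0.005 0.004 12 47 62 1';python3 -c "
from h import *
st();go([.487,.446,.055],2.72)"
```

```text
t: 24.05
ee_pos: [0.4866, 0.4462, 0.2139]
tool_rot: [-0.385, 0.594, 0.385, 0.593]
ft_force: [0.4, -0.6, -1.8]
grip_width: 0.0451
t 24.05 pos [0.4866 0.4462 0.2139] x [-0.001 -0.001 -1.   ] jawyaw 2.7219 F [ 0.4 -0.6 -1.8] w 0.0451 q [ 0.74  0.38  0.56  1.75 -0.   -0.41]
turn [ 0.002 -0.001 -0.   ] shift [158.9  -0.4   0.2] rows>= 3.18
```

```bash
python3 -m pendant '0 0 0 40 0 0 1;0 0 0 80 0 0 1;0 0 0 115 0 0 1;0 0 0 140 0 0 1;0 0 0 157 0 0 1';python3 -m pendant '0 0 0 0 0 0 1;0 0 0 0 0 0 0.35;0 0 0 0 0 0 0.35;0 0 0 0 0 0 0.35';python3 -m pendant '0 0 0 -40 0 0 0.3;0 0 0 -90 0 0 0.3;0 0 0 -140 0 0 0.3;0 0 0 -180 0 0 0.3;0 0 0 -180 0 0 0.3';python3 -c "
from h import *
st();snap('wrist','w11');snap('side','s11');snap('top','t11')"
```

```text
t: 24.55
ee_pos: [0.4867, 0.444, 0.0557]
tool_rot: [-0.385, 0.594, 0.384, 0.593]
ft_force: [-1.1, 0.1, -1.0]
grip_width: 0.045
t: 24.95
ee_pos: [0.4875, 0.4443, 0.0576]
tool_rot: [-0.384, 0.594, 0.384, 0.594]
ft_force: [-0.1, 0.4, -0.6]
grip_width: 0.0554
t: 25.45
ee_pos: [0.4886, 0.4455, 0.2457]
tool_rot: [-0.384, 0.59, 0.385, 0.598]
ft_force: [0.7, 0.6, 0.5]
grip_width: 0.0596
t 25.45 pos [0.4886 0.4455 0.2457] x [ 0.009  0.007 -1.   ] jawyaw 2.7197 F [0.7 0.6 0.5] w 0.0596 q [ 0.74  0.4   0.65  1.81 -0.   -0.41]
```

View pics/w11.png

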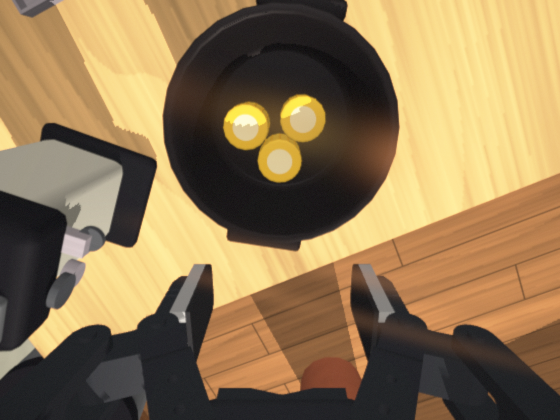

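View pics/t11.png

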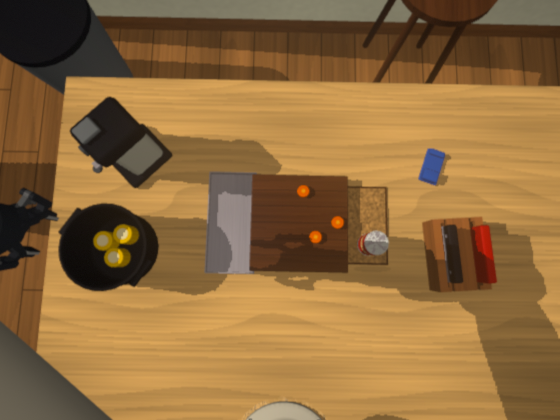

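```bash
python3 -c "
from h import *
go([.4687,-.30,.215],1.667)"

```

```text
turn [1.053e+00 1.000e-03 1.000e-03] shift [  22.7 -287.7 -687. ] rows>= 14.9
```

```bash
python3 -m pendant '0 0 0 2 -19 -46 0;0 0 0 4 -38 -92 0;0 0 0 6 -57 -138 0;0 0 0 8 -76 -184 0;0 0 0 10 -95 -230 0';python3 -m pendant '0.15 0 0 2 -19 -46 0;0.3 0 0 4 -38 -92 0;0.45 0 0 6 -57 -138 0;0.6 0 0 8 -76 -184 0;0.75 0 0 10 -95 -230 0';python3 -c "
from h import *
st();go([.4687,-.30,.215],1.667)"
```

```text
t: 26.1
ee_pos: [0.4789, 0.1937, 0.2258]
tool_rot: [-0.384, 0.594, 0.384, 0.593]
ft_force: [0.5, 0.2, 0.3]
grip_width: 0.085
t: 26.6
ee_pos: [0.4703, -0.0555, 0.2146]
tool_rot: [-0.138, 0.695, 0.138, 0.692]
ft_force: [1.6, 0.1, 0.7]
grip_width: 0.0855
t 26.6 pos [ 0.4703 -0.0555  0.2146] x [-0.003 -0.001 -1.   ] jawyaw 1.9642 F [1.6 0.1 0.7] w 0.0855 q [-0.12 -0.08  0.04  1.7  -0.   -0.51]
turn [ 0.297 -0.003  0.   ] shift [-2.000e-01 -2.252e+02 -9.510e+01] rows>= 4.89
```

```bash
python3 -m pendant '0.1 0 0 0 -45 -19 0;0.2 0 0 0 -90 -38 0;0.297 0 0 0 -135 -57 0;0.297 0 0 0 -180 -76 0;0.297 0 0 0 -225 -95 0';python3 -c "
from h import *
st();go([.4687,-.379,.18],1.667)"
```

```text
t: 27.1
ee_pos: [0.4676, -0.3014, 0.2132]
tool_rot: [-0.034, 0.708, 0.034, 0.705]
ft_force: [1.7, 0.2, 0.6]
grip_width: 0.0851
t 27.1 pos [ 0.4676 -0.3014  0.2132] x [-0.005  0.    -1.   ] jawyaw 1.6668 F [1.7 0.2 0.6] w 0.0851 q [-0.57  0.12  0.24  1.7  -0.   -0.67]
turn [-0.    -0.005 -0.001] shift [ 33.2 -77.3  -6.2] rows>= 1.69
```

```bash
python3 -m pendant '0 -0.005 0 15 -40 -3 0.3;0 -0.005 0 33 -77 -6 0.4;0 -0.005 0 33 -77 -6 0.4;0 -0.005 0 33 -77 -6 0.4';python3 -c "
from h import *
st();snap('wrist','w12');st()"
```

```text
t: 27.5
ee_pos: [0.4678, -0.3787, 0.1778]
tool_rot: [-0.032, 0.707, 0.035, 0.705]
ft_force: [0.0, -0.4, -0.3]
grip_width: 0.0512
t 27.5 pos [ 0.4678 -0.3787  0.1778] x [-0.003  0.004 -1.   ] jawyaw 1.6652 F [ 0.  -0.4 -0.3] w 0.0512 q [-0.68  0.21  0.28  1.65  0.   -0.78]
t 27.55 pos [ 0.4683 -0.3781  0.1791] x [-0.002  0.002 -1.   ] jawyaw 1.6664 F [-0.4  0.4  0.1] w 0.0511 q [-0.68  0.21  0.28  1.65  0.   -0.78]
```

View pics/w12.png

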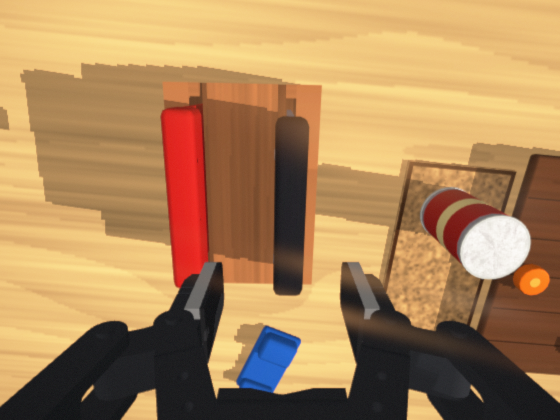

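```bash
python3 -c "
from h import *
im=cv2.cvtColor(cv2.imread('pics/w12.png'),cv2.COLOR_BGR2RGB);cm=imaging.camera_model('wrist')
m=(im.max(2)<75).astype(np.uint8); m[:,:230]=0;m[:,340:]=0;m[300:]=0;m[:112]=0
c=max(cv2.findContours(m,0,2)[0],key=cv2.contourArea); r=cv2.minAreaRect(c);print(r,cv2.boundingRect(c))
b=cv2.boxPoints(r);print(b.round(1))
W=ray(cm,b,.123);print(W.round(4),W.mean(0).round(4))
print('ends',ray(cm,[(292,117),(288,293)],.123).round(4))
print('slot',ray(cm,[(291,86),(290,112),(288.5,283),(162,86),(321,86),(315,283)],.07).round(4))
cv2.imwrite('pics/w12z.png',cv2.resize(cv2.cvtColor(im,cv2.COLOR_RGB2BGR)[75:305,150:340],None,fx=2.6,fy=2.6,interpolation=cv2.INTER_CUBIC))
st()
"
```

```text
((289.54632568359375, 214.13816833496094), (31.444936752319336, 157.79319763183594), 1.123302698135376) (274, 135, 33, 159)
[[272.3 292.7]
 [275.4 134.9]
 [306.8 135.6]
 [303.7 293.3]]
[[ 0.5328 -0.3784  0.123 ]
 [ 0.418  -0.3865  0.123 ]
 [ 0.4164 -0.3664  0.123 ]
 [ 0.5312 -0.3552  0.123 ]] [ 0.4746 -0.3716  0.123 ]
ends [[ 0.4058 -0.3771  0.123 ]
 [ 0.532  -0.3668  0.123 ]]
slot [[ 0.3868 -0.3782  0.07  ]
 [ 0.4058 -0.377   0.07  ]
 [ 0.554  -0.3631  0.07  ]
 [ 0.3961 -0.4751  0.07  ]
 [ 0.3846 -0.3557  0.07  ]
 [ 0.5518 -0.3393  0.07  ]]
t 27.55 pos [ 0.4683 -0.3781  0.1791] x [-0.002  0.002 -1.   ] jawyaw 1.6664 F [-0.4  0.4  0.1] w 0.0511 q [-0.68  0.21  0.28  1.65  0.   -0.78]
```

View pics/w12z.png

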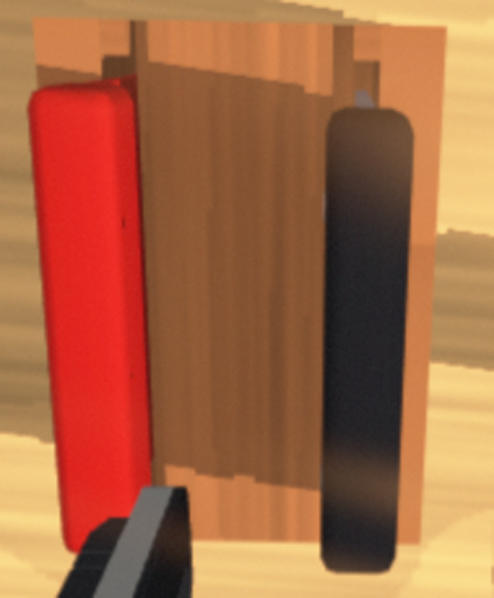

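```bash
python3 -c "
from h import *
ct=imaging.camera_model('top');print(ray(ct,[(444.7,220.3),(453,288.3)],.07).round(4));go([.469,-.375,.075],1.662)"
python3 -m pendant '0 0 0 30 3 1 0.43;0 0 0 65 3 1 0.43;0 0 0 90 3 1 0.43;0 0 0 104 3 1 0.43;0 0 0 104 3 1 0.43';python3 -c "
from h import *
st();im=snap('side','s13');cv2.imwrite('pics/s13z.png',cv2.resize(cv2.cvtColor(im,cv2.COLOR_RGB2BGR)[40:180,290:430],None,fx=4,fy=4,interpolation=cv2.INTER_CUBIC));snap('wrist','w13')"
```

```text
[[ 0.5481 -0.3741  0.07  ]
 [ 0.3901 -0.386   0.07  ]]
turn [ 0.004 -0.001 -0.003] shift [104.1   2.7   1.1] rows>= 2.08
t: 28.05
ee_pos: [0.4684, -0.3733, 0.0739]
tool_rot: [-0.033, 0.707, 0.036, 0.705]
ft_force: [-0.0, -0.7, -0.2]
grip_width: 0.049
t 28.05 pos [ 0.4684 -0.3733  0.0739] x [-0.004  0.004 -1.   ] jawyaw 1.6676 F [-0.  -0.7 -0.2] w 0.049 q [-0.67  0.2   0.06  1.44  0.   -0.77]
```

View pics/s13z.png

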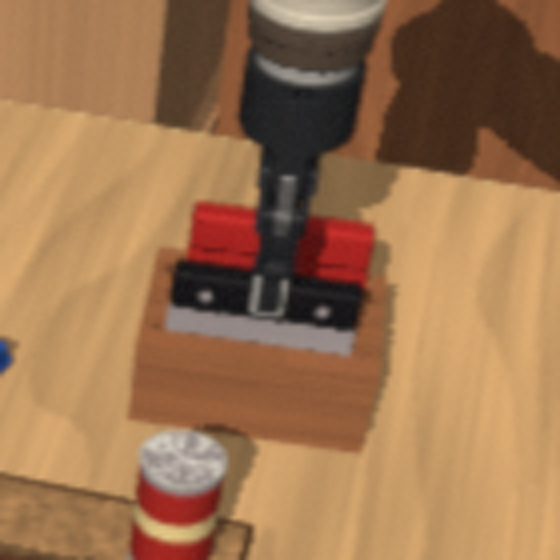

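View pics/w13.png

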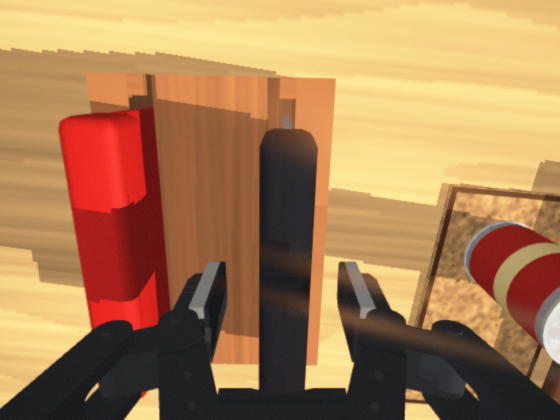

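```bash
python3 -m pendant '0 0 0 10 0 0 0.45;0 0 0 20 0 0 0.45;0 0 0 25 0 0 0.45;0 0 0 25 0 0 0.45';python3 -c "
from h import *
st()";python3 -m pendant '0 0 0 0 0 0 0.7;0 0 0 0 0 0 1;0 0 0 0 0 0 1;0 0 0 0 0 0 1;0 0 0 0 0 0 1' 40;python3 -c "
from h import *
st();im=snap('side','s14');cv2.imwrite('pics/s14z.png',cv2.resize(cv2.cvtColor(im,cv2.COLOR_RGB2BGR)[40:180,290:430],None,fx=4,fy=4,interpolation=cv2.INTER_CUBIC));snap('wrist','w14');print(sensors.observe()['moment'])"
```

```text
t: 28.55
ee_pos: [0.4689, -0.3742, 0.0504]
tool_rot: [-0.033, 0.707, 0.035, 0.706]
ft_force: [1.0, -0.4, 0.1]
grip_width: 0.047
t 28.55 pos [ 0.4689 -0.3742  0.0504] x [-0.002  0.002 -1.   ] jawyaw 1.667 F [ 1.  -0.4  0.1] w 0.047 q [-0.67  0.2   0.02  1.4   0.   -0.77]
t: 29.05
ee_pos: [0.469, -0.3743, 0.0506]
tool_rot: [-0.033, 0.707, 0.035, 0.706]
ft_force: [0.1, -0.2, 0.9]
grip_width: 0.0215
t 29.05 pos [ 0.469  -0.3743  0.0506] x [-0.002  0.002 -1.   ] jawyaw 1.667 F [ 0.1 -0.2  0.9] w 0.0215 q [-0.67  0.2   0.02  1.4   0.   -0.77]
[ 0.03665891  0.04145543 -0.01929265]
```

View pics/s14z.png

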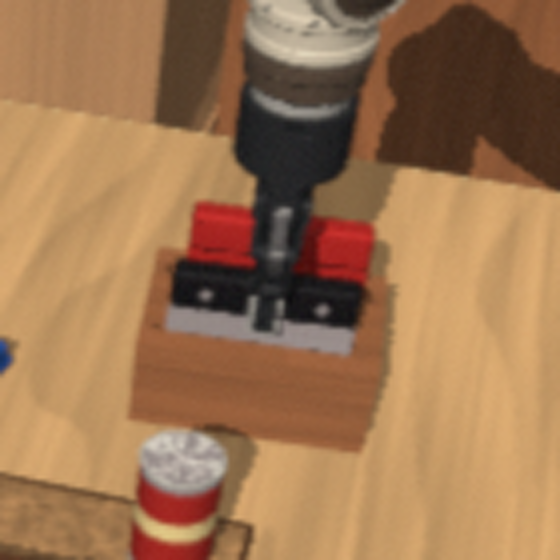

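View pics/w14.png

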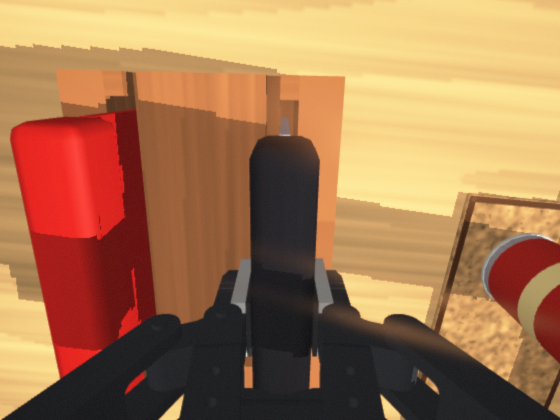

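```bash
python3 -m pendant '0 0 0 0 0 0 1;0 0 0 -10 0 0 1;0 0 0 -20 0 0 1;0 0 0 -30 0 0 1;0 0 0 -40 0 0 1' 70;python3 -c "
from h import *
st()";python3 -m pendant '0 0 0 -15 0 0 1;0 0 0 -30 0 0 1;0 0 0 -50 0 0 1;0 0 0 -70 0 0 1;0 0 0 -90 0 0 1';python3 -c "
from h import *
st();snap('side','s15');snap('wrist','w15')"
```

```text
t: 29.65
ee_pos: [0.4692, -0.3745, 0.0919]
tool_rot: [-0.033, 0.707, 0.035, 0.706]
ft_force: [-0.2, -0.2, -2.4]
grip_width: 0.021
t 29.65 pos [ 0.4692 -0.3745  0.0919] x [-0.001  0.002 -1.   ] jawyaw 1.667 F [-0.2 -0.2 -2.4] w 0.021 q [-0.67  0.2   0.1   1.47  0.   -0.77]
t: 30.15
ee_pos: [0.4693, -0.3747, 0.1836]
tool_rot: [-0.033, 0.706, 0.035, 0.706]
ft_force: [0.9, -0.8, -2.0]
grip_width: 0.0215
t 30.15 pos [ 0.4693 -0.3747  0.1836] x [-0.001  0.001 -1.   ] jawyaw 1.667 F [ 0.9 -0.8 -2. ] w 0.0215 q [-0.67  0.21  0.29  1.65  0.   -0.77]
```

View pics/s15.png

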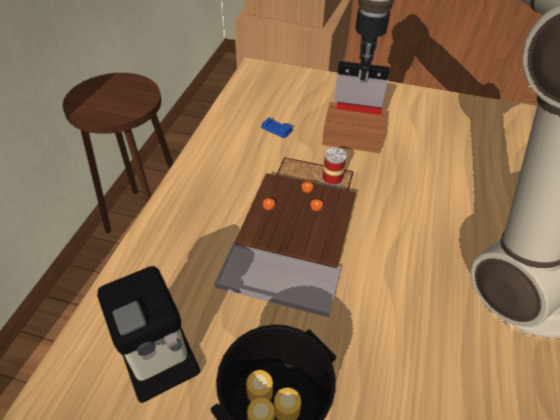

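View pics/w15.png

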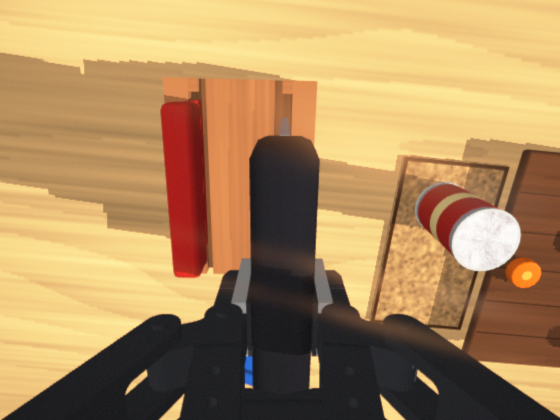

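```bash
python3 -c "
from h import *
cs=imaging.camera_model('side')
u=np.array([np.cos(.096),np.sin(.096),0])
c=np.array([.4693,-.3747,0])
for z in (.141,.226,.256): print(z,proj(cs,[c+u*.065+[0,0,z],c-u*.065+[0,0,z]]).round(1).tolist())
im=cv2.imread('pics/s15.png');cv2.imwrite('pics/s15z.png',cv2.resize(im[50:130,310:420],None,fx=7,fy=7,interpolation=cv2.INTER_CUBIC))
go([.525,-.146,.13],1.571)"
```

```text
0.141 [[334.1, 100.0], [382.2, 105.8]]
0.226 [[337.6, 72.0], [388.3, 77.8]]
0.256 [[338.9, 61.5], [390.6, 67.2]]
turn [0.096 0.003 0.001] shift [ 55.4 223.2  76.4] rows>= 4.85
```

View pics/s15z.png

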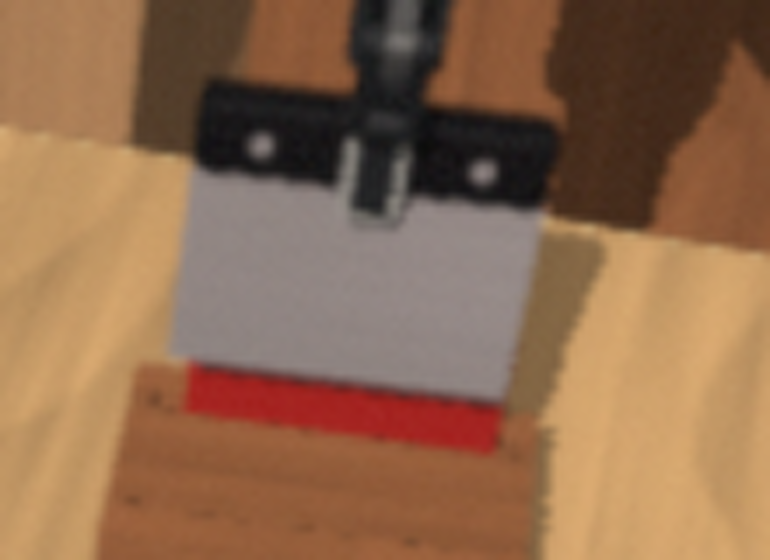

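```bash
python3 -m pendant '0.03 0 0 0 46 16 1;0.06 0 0 0 92 32 1;0.096 0.003 0.001 0 138 48 1;0.096 0.003 0.001 0 184 64 1;0.096 0.003 0.001 0 223 76 1';python3 -m pendant '0 0 0 30 0 0 1;0 0 0 48 0 0 1;0 0 0 48 0 0 1;0 0 0 48 0 0 1';python3 -c "
from h import *
st();snap('side','s16');im=snap('top','t16');snap('wrist','w16');go([.525,-.146,.088],1.571);cm=imaging.camera_model('top')
for c,s in blobs(im,(3,200,150),(15,255,255))[0]: print(c,s,ray(cm,c,.045)[0].round(4))"
```

```text
t: 30.75
ee_pos: [0.5245, -0.1438, 0.1847]
tool_rot: [-0.0, 0.707, 0.0, 0.707]
ft_force: [0.6, -0.8, -1.1]
grip_width: 0.021
t: 31.15
ee_pos: [0.5242, -0.1439, 0.1367]
tool_rot: [-0.0, 0.708, 0.0, 0.707]
ft_force: [-0.6, 0.4, -2.0]
grip_width: 0.0213
t 31.15 pos [ 0.5242 -0.1439  0.1367] x [-0.001  0.    -1.   ] jawyaw 1.5713 F [-0.6  0.4 -2. ] w 0.0213 q [-0.27  0.06  0.03  1.55 -0.   -0.27]
turn [-0.     0.001  0.001] shift [49.9 -1.7 -0. ] rows>= 1.0
[302.6 190.6] [297 185  12  12  99] [ 0.6184 -0.037   0.045 ]
[314.7 236.5] [309 231  12  12 102] [ 0.5062 -0.0672  0.045 ]
[490.3 272.7] [486 259  10  24 154] [ 0.4267 -0.4882  0.045 ]
```

View pics/s16.png

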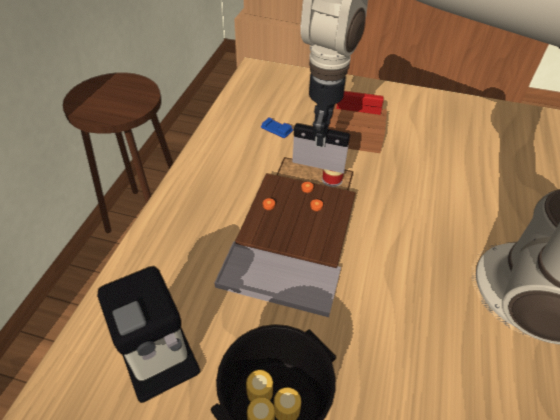

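View pics/w16.png

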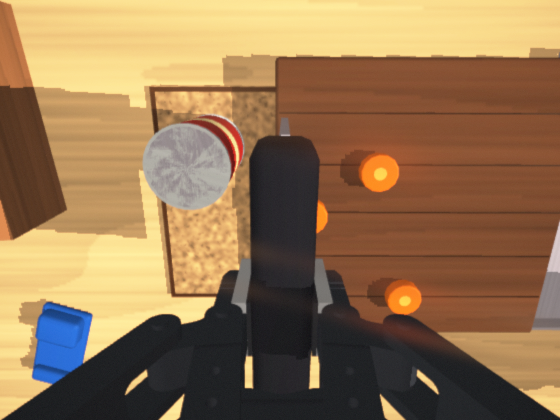

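```bash
python3 -m pendant '0 0 0 20 -2 0 1;0 0 0 38 -2 0 1;0 0 0 50 -2 0 1;0 0 0 56 -2 0 1;0 0 0 56 -2 0 1';python3 -c "
from h import *
st();im=snap('side','s17');cv2.imwrite('pics/s17z.png',cv2.resize(cv2.cvtColor(im,cv2.COLOR_RGB2BGR)[110:250,230:370],None,fx=4,fy=4,interpolation=cv2.INTER_CUBIC))
im=snap('top','t17');cv2.imwrite('pics/t17z.png',cv2.resize(cv2.cvtColor(im,cv2.COLOR_RGB2BGR)[150:290,200:400],None,fx=4,fy=4,interpolation=cv2.INTER_CUBIC));st()"
```

```text
t: 31.8
ee_pos: [0.5248, -0.1464, 0.0817]
tool_rot: [-0.0, 0.707, -0.0, 0.707]
ft_force: [0.3, -0.3, -1.5]
grip_width: 0.0213
t 31.8 pos [ 0.5248 -0.1464  0.0817] x [ 0. -0. -1.] jawyaw 1.5707 F [ 0.3 -0.3 -1.5] w 0.0213 q [-0.27  0.06 -0.07  1.44 -0.   -0.27]
t 31.9 pos [ 0.5254 -0.1465  0.0828] x [ 0.002 -0.001 -1.   ] jawyaw 1.5708 F [-0.3 -0.1 -1.4] w 0.0209 q [-0.27  0.06 -0.07  1.44 -0.   -0.27]
```

View pics/s17z.png

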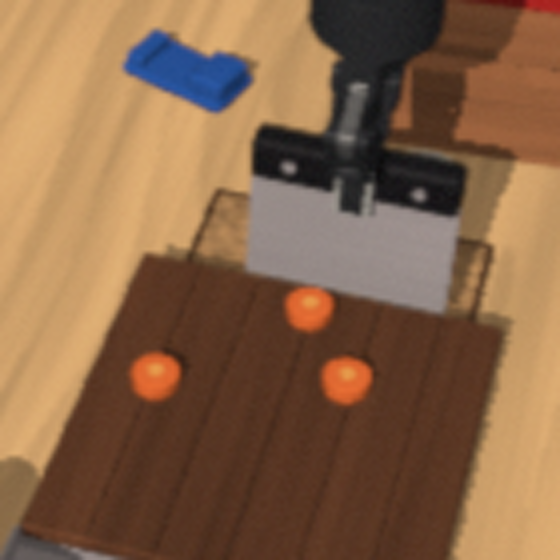

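View pics/t17z.png

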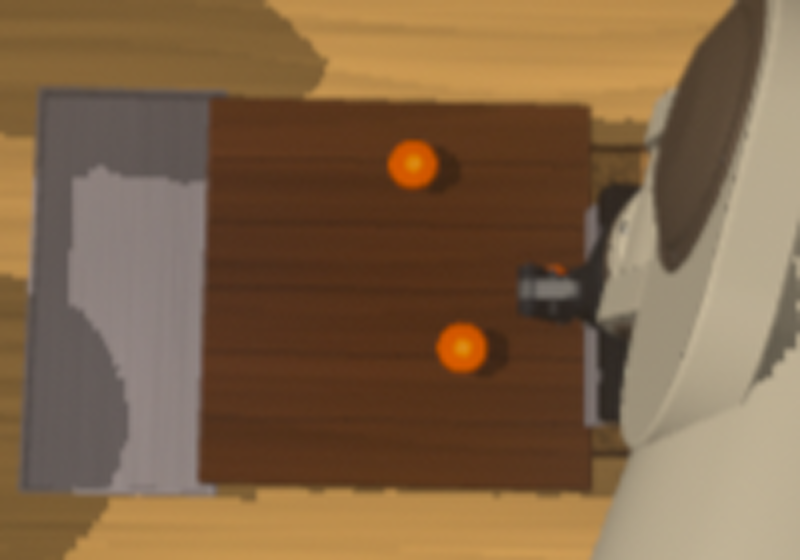

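```bash
python3 -m pendant '0 0 0 2 1 0 1;0 0 0 4 1 0 1;0 0 0 5 1 0 1;0 0 0 5 1 0 1';python3 -c "
from h import *
st()"; python3 -m pendant '0 0 0 1 0 0 1;0 0 0 1.5 0 0 1;0 0 0 1.5 0 0 1';python3 -c "
from h import *
st();im=snap('side','s18');cv2.imwrite('pics/s18z.png',cv2.resize(cv2.cvtColor(im,cv2.COLOR_RGB2BGR)[110:250,230:370],None,fx=4,fy=4,interpolation=cv2.INTER_CUBIC))"
```

```text
t: 32.3
ee_pos: [0.5253, -0.1454, 0.0777]
tool_rot: [-0.0, 0.706, -0.0, 0.708]
ft_force: [0.3, -0.1, -1.9]
grip_width: 0.0215
t 32.3 pos [ 0.5253 -0.1454  0.0777] x [ 0.002 -0.001 -1.   ] jawyaw 1.5708 F [ 0.3 -0.1 -1.9] w 0.0215 q [-0.27  0.06 -0.08  1.43 -0.   -0.27]
t: 32.6
ee_pos: [0.5253, -0.1454, 0.0761]
tool_rot: [-0.0, 0.707, -0.0, 0.708]
ft_force: [-0.0, 0.4, -1.9]
grip_width: 0.0213
t 32.6 pos [ 0.5253 -0.1454  0.0761] x [ 0.002 -0.001 -1.   ] jawyaw 1.5708 F [-0.   0.4 -1.9] w 0.0213 q [-0.27  0.06 -0.08  1.43 -0.   -0.27]
```

View pics/s18z.png

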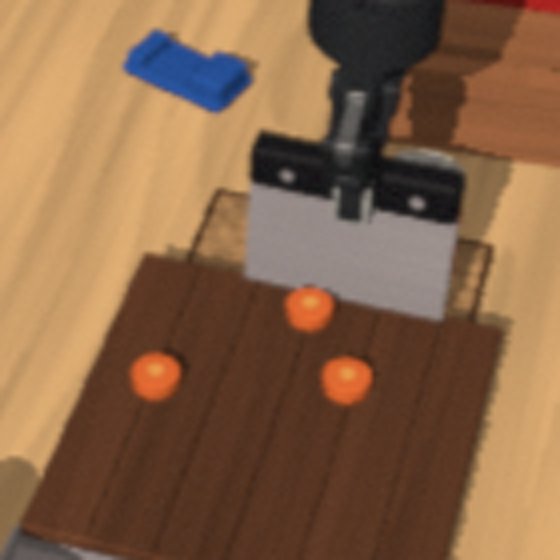

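```bash
python3 -m pendant '0 0 0 0.7 0 0 1;0 0 0 0.7 0 0 1'; python3 -m pendant '0 0 0 0.7 0 0 1;0 0 0 0.7 0 0 1'
```

```text
t: 32.85
ee_pos: [0.5255, -0.1454, 0.0758]
tool_rot: [-0.0, 0.706, -0.0, 0.708]
ft_force: [0.2, -0.7, 1.7]
grip_width: 0.0211
t: 33.05
ee_pos: [0.5257, -0.1455, 0.0757]
tool_rot: [-0.0, 0.706, -0.0, 0.708]
ft_force: [-0.4, 1.4, 4.6]
grip_width: 0.0213
```

```bash
python3 -m pendant '0 0 0 -0.8 0 0 1;0 0 0 -0.8 0 0 1;0 0 0 -0.8 8 0 1;0 0 0 -0.8 18 0 1;0 0 0 -0.8 30 0 1'; python3 -m pendant '0 0 0 0 12 0 1;0 0 0 0 24 0 1;0 0 0 0 36 0 1;0 0 0 0 48 0 1;0 0 0 0 60 0 1';python3 -c "
from h import *
st();im=snap('side','s19');cv2.imwrite('pics/s19z.png',cv2.resize(cv2.cvtColor(im,cv2.COLOR_RGB2BGR)[110:250,230:370],None,fx=4,fy=4,interpolation=cv2.INTER_CUBIC))"
```

```text
t: 33.55
ee_pos: [0.5255, -0.1145, 0.0761]
tool_rot: [-0.0, 0.706, -0.0, 0.708]
ft_force: [-0.5, 0.8, -1.7]
grip_width: 0.0215
t: 34.05
ee_pos: [0.5256, -0.0534, 0.0762]
tool_rot: [-0.0, 0.706, -0.0, 0.708]
ft_force: [-0.1, -0.7, -2.4]
grip_width: 0.0217
t 34.05 pos [ 0.5256 -0.0534  0.0762] x [ 0.003 -0.001 -1.   ] jawyaw 1.5708 F [-0.1 -0.7 -2.4] w 0.0217 q [-0.1   0.02 -0.12  1.42 -0.   -0.1 ]
```

View pics/s19z.png

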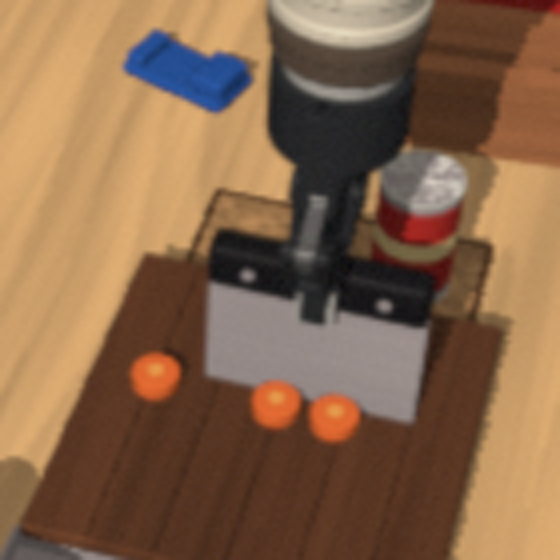

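```bash
python3 -m pendant '0 0 0 0 12 0 1;0 0 0 0 24 0 1;0 0 0 0 36 0 1;0 0 0 0 48 0 1;0 0 0 0 60 0 1'; python3 -m pendant '0 0 0 0 12 0 1;0 0 0 0 24 0 1;0 0 0 0 34 0 1;0 0 0 0 44 0 1;0 0 0 0 52 0 1';python3 -c "
from h import *
st();im=snap('side','s20');cv2.imwrite('pics/s20z.png',cv2.resize(cv2.cvtColor(im,cv2.COLOR_RGB2BGR)[150:310,210:370],None,fx=3.7,fy=3.7,interpolation=cv2.INTER_CUBIC))"
```

```text
t: 34.6
ee_pos: [0.5255, 0.0089, 0.0762]
tool_rot: [-0.0, 0.706, 0.0, 0.708]
ft_force: [-0.3, -0.9, -1.4]
grip_width: 0.0213
t: 35.1
ee_pos: [0.5255, 0.0618, 0.0762]
tool_rot: [-0.0, 0.706, 0.0, 0.708]
ft_force: [0.1, -0.0, -1.7]
grip_width: 0.0211
t 35.1 pos [0.5255 0.0618 0.0762] x [ 0.003  0.    -1.   ] jawyaw 1.5719 F [ 0.1 -0.  -1.7] w 0.0211 q [ 0.12  0.02 -0.12  1.42 -0.    0.12]
```

View pics/s20z.png

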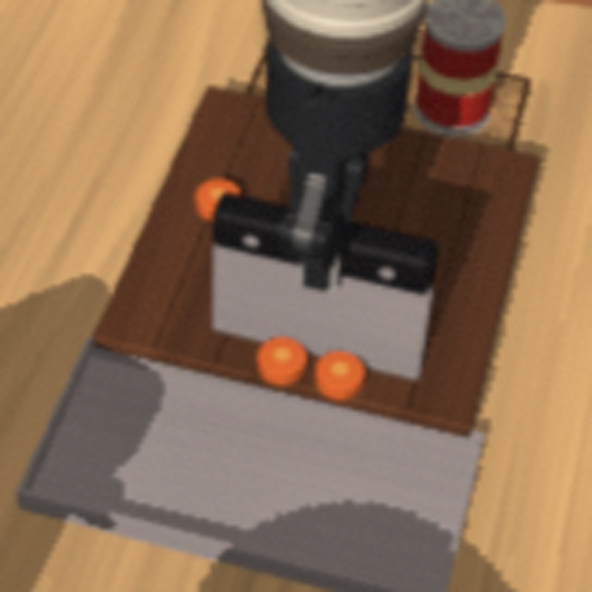

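```bash
python3 -m pendant '0 0 0 0 10 0 1;0 0 0 0 18 0 1;0 0 0 0 26 0 1;0 0 0 0 32 0 1;0 0 0 0 36 0 1'; python3 -c "
from h import *
st();im=snap('side','s21');cv2.imwrite('pics/s21z.png',cv2.resize(cv2.cvtColor(im,cv2.COLOR_RGB2BGR)[150:310,210:370],None,fx=3.7,fy=3.7,interpolation=cv2.INTER_CUBIC))"
```

```text
t: 35.65
ee_pos: [0.5254, 0.0991, 0.0761]
tool_rot: [-0.0, 0.706, 0.001, 0.708]
ft_force: [0.5, -0.4, -2.3]
grip_width: 0.0212
t 35.65 pos [0.5254 0.0991 0.0761] x [ 0.003  0.001 -1.   ] jawyaw 1.5726 F [ 0.5 -0.4 -2.3] w 0.0212 q [ 0.19  0.04 -0.11  1.42  0.    0.18]
```

View pics/s21z.png

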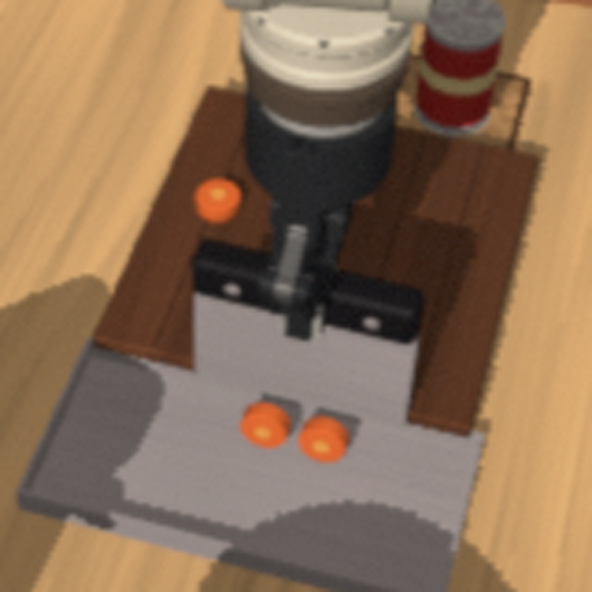

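```bash
python3 -m pendant '0 0 0 -15 0 0 1;0 0 0 -40 0 0 1;0 0 0 -55 -10 10 1;0 0 0 -55 -50 35 1;0 0 0 -55 -95 60 1'; python3 -m pendant '0 0 0 0 -45 10 1;0 0 0 0 -75 10 1;0 0 0 0 -78 10 1;0 0 0 0 -78 10 1';python3 -c "
from h import *
st();im=snap('side','s22');cv2.imwrite('pics/s22z.png',cv2.resize(cv2.cvtColor(im,cv2.COLOR_RGB2BGR)[150:310,210:370],None,fx=3.7,fy=3.7,interpolation=cv2.INTER_CUBIC));go([.605,-.075,.0764],1.571)
im=snap('wrist','w22')"
```

```text
t: 36.2
ee_pos: [0.5859, 0.0053, 0.1336]
tool_rot: [-0.001, 0.705, 0.002, 0.709]
ft_force: [0.6, 1.1, -2.5]
grip_width: 0.0215
t: 36.6
ee_pos: [0.5963, -0.0736, 0.1344]
tool_rot: [-0.0, 0.705, 0.001, 0.709]
ft_force: [0.6, -0.2, -1.9]
grip_width: 0.021
t 36.6 pos [ 0.5963 -0.0736  0.1344] x [ 0.006  0.001 -1.   ] jawyaw 1.573 F [ 0.6 -0.2 -1.9] w 0.021 q [-0.12  0.19  0.17  1.55  0.   -0.13]
turn [ 0.003  0.006 -0.001] shift [57.9 -2.4  8.3] rows>= 1.17
```

View pics/s22z.png

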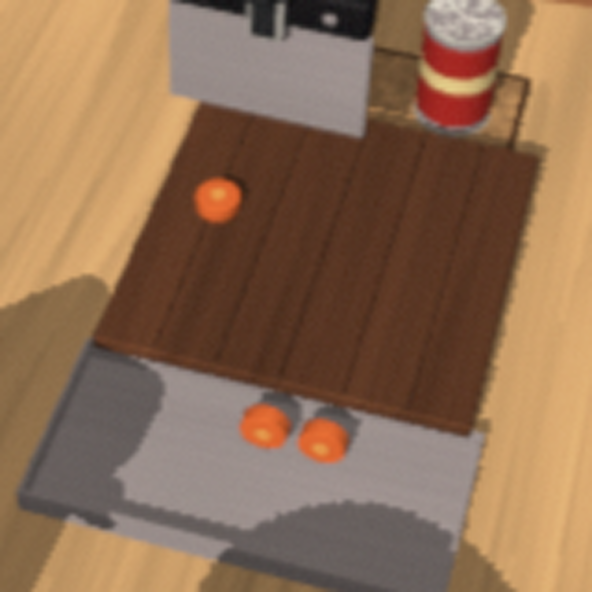

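View pics/w22.png

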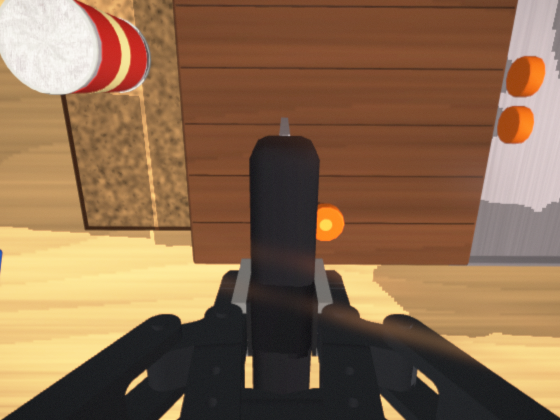

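```bash
python3 -m pendant '0 0.006 0 20 -1 8 1;0 0.006 0 38 -1 8 1;0 0.006 0 50 -1 8 1;0 0.006 0 55 -1 8 1;0 0.006 0 55 -1 8 1'; python3 -c "
from h import *
st()"
```

```text
t: 37.2
ee_pos: [0.6042, -0.0724, 0.0782]
tool_rot: [-0.001, 0.708, 0.002, 0.707]
ft_force: [0.5, 0.6, -1.4]
grip_width: 0.0213
t 37.2 pos [ 0.6042 -0.0724  0.0782] x [-0.001  0.001 -1.   ] jawyaw 1.576 F [ 0.5  0.6 -1.4] w 0.0213 q [-0.12  0.22  0.09  1.45  0.   -0.13]
```

```bash
python3 -m pendant '0.005 0 0 1.5 0 0 1;0.005 0 0 1.5 0 0 1;0.005 0 0 1.5 10 0 1;0.005 0 0 1.5 20 0 1;0.005 0 0 1.5 32 0 1'; python3 -m pendant '0 0 0 0 12 0 1;0 0 0 0 24 0 1;0 0 0 0 36 0 1;0 0 0 0 48 0 1;0 0 0 0 60 0 1'; python3 -m pendant '0 0 0 0 12 0 1;0 0 0 0 22 0 1;0 0 0 0 32 0 1;0 0 0 0 42 0 1;0 0 0 0 50 0 1';python3 -c "
from h import *
st();im=snap('side','s23');cv2.imwrite('pics/s23z.png',cv2.resize(cv2.cvtColor(im,cv2.COLOR_RGB2BGR)[150:310,210:370],None,fx=3.7,fy=3.7,interpolation=cv2.INTER_CUBIC))"
```

```text
t: 37.7
ee_pos: [0.6041, -0.0395, 0.0771]
tool_rot: [0.0, 0.707, 0.0, 0.707]
ft_force: [0.6, -0.2, -0.3]
grip_width: 0.0214
t: 38.2
ee_pos: [0.6041, 0.0216, 0.0771]
tool_rot: [0.0, 0.707, 0.001, 0.707]
ft_force: [0.9, -0.3, -2.3]
grip_width: 0.0211
t: 38.7
ee_pos: [0.6041, 0.0725, 0.0771]
tool_rot: [0.0, 0.707, 0.001, 0.707]
ft_force: [0.2, 0.5, -3.0]
grip_width: 0.0217
t 38.7 pos [0.6041 0.0725 0.0771] x [-0.001  0.001 -1.   ] jawyaw 1.5712 F [ 0.2  0.5 -3. ] w 0.0217 q [0.12 0.21 0.09 1.45 0.   0.12]
```

View pics/s23z.png

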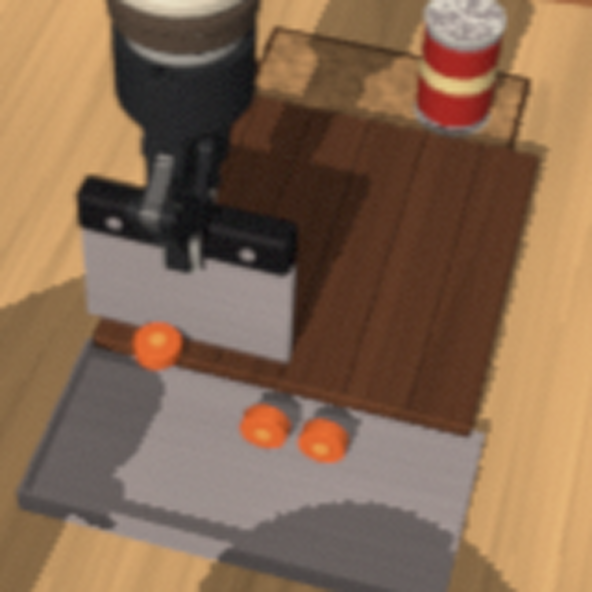

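```bash
python3 -m pendant '0 0 0 0 8 0 1;0 0 0 0 15 0 1;0 0 0 0 21 0 1;0 0 0 0 27 0 1;0 0 0 0 27 0 1'; python3 -m pendant '0 0 0 -30 0 0 1;0 0 0 -60 0 0 1;0 0 0 -90 0 0 1;0 0 0 -110 -20 0 1;0 0 0 -110 -60 0 1';python3 -c "
from h import *
st();im=snap('side','s24');cv2.imwrite('pics/s24z.png',cv2.resize(cv2.cvtColor(im,cv2.COLOR_RGB2BGR)[150:310,210:370],None,fx=3.7,fy=3.7,interpolation=cv2.INTER_CUBIC))
snap('top','t24')"
```

```text
t: 39.25
ee_pos: [0.604, 0.1011, 0.0771]
tool_rot: [0.0, 0.707, 0.001, 0.707]
ft_force: [-0.8, -0.6, -1.7]
grip_width: 0.0212
t: 39.75
ee_pos: [0.6054, 0.042, 0.1906]
tool_rot: [-0.001, 0.706, 0.003, 0.709]
ft_force: [0.3, -1.1, -1.0]
grip_width: 0.0213
t 39.75 pos [0.6054 0.042  0.1906] x [ 0.004  0.003 -1.   ] jawyaw 1.5756 F [ 0.3 -1.1 -1. ] w 0.0213 q [0.07 0.22 0.32 1.66 0.   0.06]
```

View pics/s24z.png

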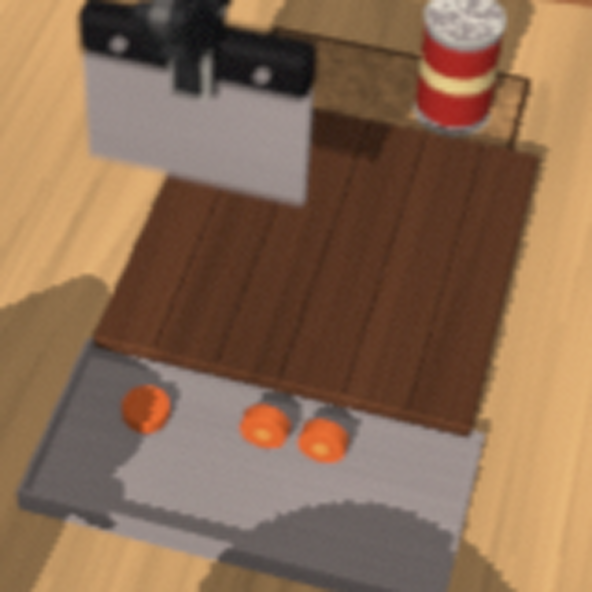

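View pics/t24.png

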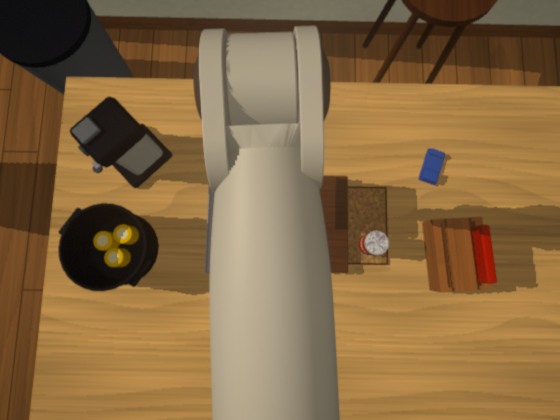

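```bash
python3 -m pendant '0 0 0 0 20 -25 1;0 0 0 0 40 -50 1;0 0 0 0 50 -65 1;0 0 0 0 50 -65 1';python3 -c "
from h import *
st();im=snap('wrist','w25');im=snap('side','s25')
cv2.imwrite('pics/s25z.png',cv2.resize(cv2.cvtColor(im,cv2.COLOR_RGB2BGR)[235:295,215:345],None,fx=6,fy=6,interpolation=cv2.INTER_CUBIC))"
```

```text
t: 40.25
ee_pos: [0.5383, 0.0884, 0.1887]
tool_rot: [0.0, 0.707, 0.0, 0.708]
ft_force: [1.0, 0.1, -1.9]
grip_width: 0.0212
t 40.25 pos [0.5383 0.0884 0.1887] x [ 0.001  0.001 -1.   ] jawyaw 1.5708 F [ 1.   0.1 -1.9] w 0.0212 q [0.16 0.07 0.15 1.64 0.   0.16]
```

View pics/w25.png

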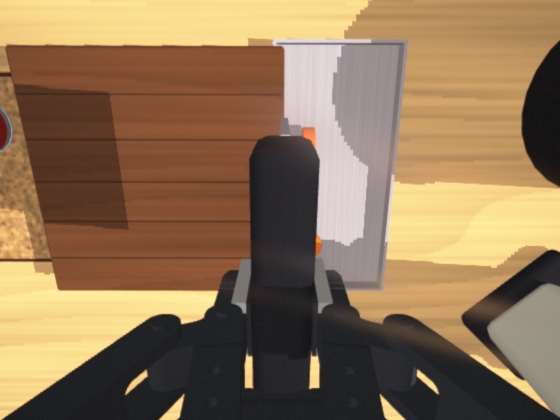

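View pics/s25z.png

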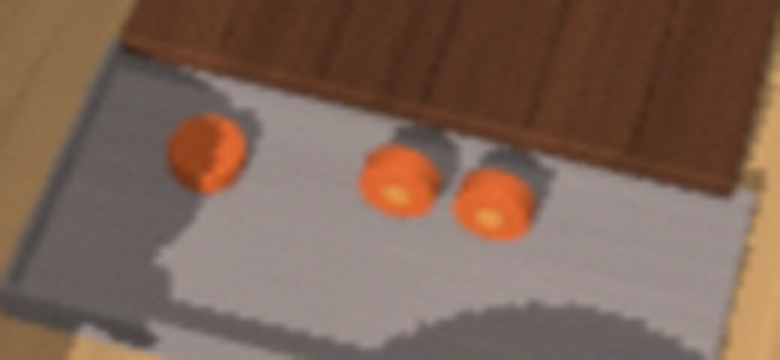

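```bash
python3 -c "
from h import *
cm=imaging.camera_model('wrist')
print(ray(cm,[(302,130),(316,130),(284,130)],.025).round(4)); print(ray(cm,[(284,130)],.033).round(4))
cs=imaging.camera_model('side')
q=np.array([(400,165),(495,185),(207,152)])/6+[215,235]
for z in (.01,.018): print(ray(cs,q,z).round(4))
print(ray(cs,np.array([(400,215),(492,240)])/6+[215,235],.003).round(4),ray(cs,np.array([(400,143),(495,168)])/6+[215,235],.033).round(4))"
```

```text
[[0.4974 0.1069 0.025 ]
 [0.4974 0.1199 0.025 ]
 [0.4974 0.0902 0.025 ]]
[[0.4965 0.0901 0.033 ]]
[[0.5466 0.1019 0.01  ]
 [0.5099 0.1005 0.01  ]
 [0.6181 0.117  0.01  ]]
[[0.5452 0.1075 0.018 ]
 [0.5089 0.1061 0.018 ]
 [0.616  0.1225 0.018 ]]
[[0.5416 0.119  0.003 ]
 [0.5057 0.12   0.003 ]] [[0.5452 0.1084 0.033 ]
 [0.5088 0.1093 0.033 ]]
```

```bash
python3 -m pendant '0 0 0 20 10 -11 1;0 0 0 55 10 -11 1;0 0 0 90 10 -11 1;0 0 0 105 10 -11 1;0 0 0 110 10 -11 1';python3 -c "
from h import *
st();im=snap('side','s26')
cv2.imwrite('pics/s26z.png',cv2.resize(cv2.cvtColor(im,cv2.COLOR_RGB2BGR)[205:295,215:345],None,fx=6,fy=6,interpolation=cv2.INTER_CUBIC));go([.527,.098,.068],1.571)"
```

```text
t: 40.85
ee_pos: [0.5284, 0.0969, 0.0766]
tool_rot: [0.001, 0.708, -0.001, 0.707]
ft_force: [0.2, -0.1, -1.9]
grip_width: 0.0214
t 40.85 pos [0.5284 0.0969 0.0766] x [-0.001  0.    -1.   ] jawyaw 1.5694 F [ 0.2 -0.1 -1.9] w 0.0214 q [ 0.18  0.05 -0.1   1.43  0.    0.18]
turn [-0.002 -0.    -0.   ] shift [ 9.3  0.9 -1.8] rows>= 0.19
```

View pics/s26z.png

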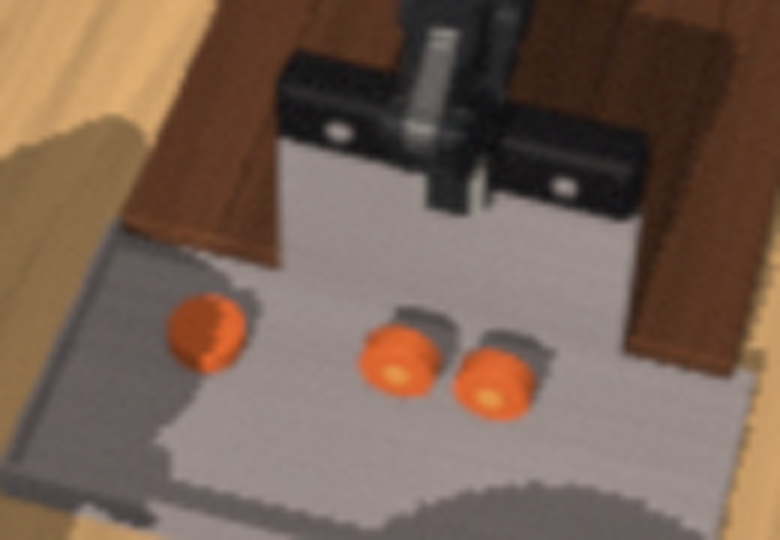

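```bash
python3 -m pendant '0 0 0 0 1 -1 1;0 0 0 4 1 -1 1;0 0 0 8 1 -1 1;0 0 0 8 1 -1 1;0 0 0 8 4 -1 1';python3 -m pendant '0 0 0 0 5 0 1;0 0 0 0 9 0 1;0 0 0 0 13 0 1;0 0 0 0 17 0 1;0 0 0 0 20 0 1';python3 -c "
from h import *
st();im=snap('side','s27')
cv2.imwrite('pics/s27z.png',cv2.resize(cv2.cvtColor(im,cv2.COLOR_RGB2BGR)[205:295,215:345],None,fx=6,fy=6,interpolation=cv2.INTER_CUBIC))"
```

```text
t: 41.4
ee_pos: [0.5279, 0.101, 0.0695]
tool_rot: [0.001, 0.707, -0.001, 0.707]
ft_force: [0.4, -0.3, -2.6]
grip_width: 0.0211
t: 41.9
ee_pos: [0.5279, 0.1215, 0.0695]
tool_rot: [0.001, 0.707, -0.0, 0.707]
ft_force: [-0.0, 0.5, -2.3]
grip_width: 0.0214
t 41.9 pos [0.5279 0.1215 0.0695] x [ 0.  0. -1.] jawyaw 1.5694 F [-0.   0.5 -2.3] w 0.0214 q [ 0.23  0.06 -0.1   1.41  0.    0.23]
```

View pics/s27z.png

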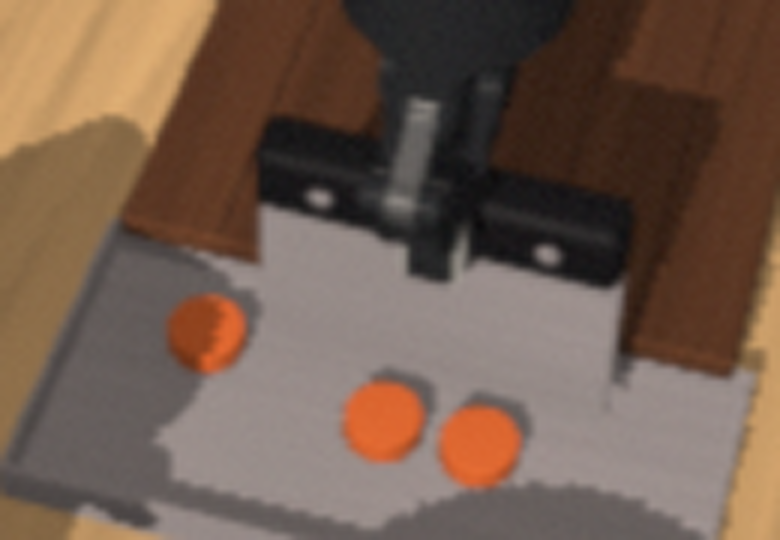

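```bash
python3 -m pendant '0 0 0 -40 0 0 1;0 0 0 -80 0 0 1;0 0 0 -120 0 0 1;0 0 0 -130 -20 0 1;0 0 0 -130 -60 0 1';python3 -c "
from h import *
st();go([.4692,-.3747,.20],1.667)"
```

```text
t: 42.45
ee_pos: [0.5289, 0.0628, 0.2019]
tool_rot: [-0.0, 0.706, 0.001, 0.708]
ft_force: [0.3, -0.7, -2.4]
grip_width: 0.0215
t 42.45 pos [0.5289 0.0628 0.2019] x [ 0.004  0.001 -1.   ] jawyaw 1.5728 F [ 0.3 -0.7 -2.4] w 0.0215 q [0.12 0.04 0.14 1.67 0.   0.12]
turn [-0.094  0.004 -0.001] shift [   1.1 -437.4  -60.6] rows>= 8.83
```

```bash
python3 -m pendant '-0.02 0.004 0 0 -48 -6 1;-0.04 0.004 0 0 -96 -13 1;-0.06 0.004 0 0 -144 -20 1;-0.08 0.004 0 0 -192 -26 1;-0.094 0.004 0 0 -240 -33 1';python3 -c "
from h import *
st();go([.4692,-.3747,.20],1.667)"
```

```text
t: 42.95
ee_pos: [0.4959, -0.1791, 0.2016]
tool_rot: [-0.034, 0.706, 0.035, 0.707]
ft_force: [1.7, 0.4, -2.3]
grip_width: 0.0213
t 42.95 pos [ 0.4959 -0.1791  0.2016] x [ 0.001  0.001 -1.   ] jawyaw 1.6677 F [ 1.7  0.4 -2.3] w 0.0213 q [-0.35  0.03  0.13  1.67  0.   -0.44]
turn [ 0.001  0.001 -0.001] shift [   1.4 -192.1  -45.5] rows>= 3.95
```

```bash
python3 -m pendant '0 0 0 0 -48 -11 1;0 0 0 0 -96 -23 1;0 0 0 0 -144 -34 1;0 0 0 1 -180 -43 1;0 0 0 1 -192 -45.5 1';python3 -m pendant '0 0 0 0 0 0 1;0 0 0 0 0 0 1';python3 -c "
from h import *
st();go([.4692,-.3747,.115],1.667);snap('wrist','w28');snap('top','t28')"
```

```text
t: 43.45
ee_pos: [0.4679, -0.3778, 0.1995]
tool_rot: [-0.033, 0.707, 0.033, 0.706]
ft_force: [0.3, 0.1, -2.4]
grip_width: 0.0214
t: 43.65
ee_pos: [0.468, -0.3773, 0.1992]
tool_rot: [-0.032, 0.707, 0.034, 0.706]
ft_force: [-0.5, -0.7, -1.8]
grip_width: 0.0209
t 43.65 pos [ 0.468  -0.3773  0.1992] x [-0.001  0.002 -1.   ] jawyaw 1.6641 F [-0.5 -0.7 -1.8] w 0.0209 q [-0.68  0.22  0.33  1.68  0.   -0.77]
turn [-0.003 -0.001 -0.002] shift [84.2  2.4  1.6] rows>= 1.69
```

View pics/t28.png

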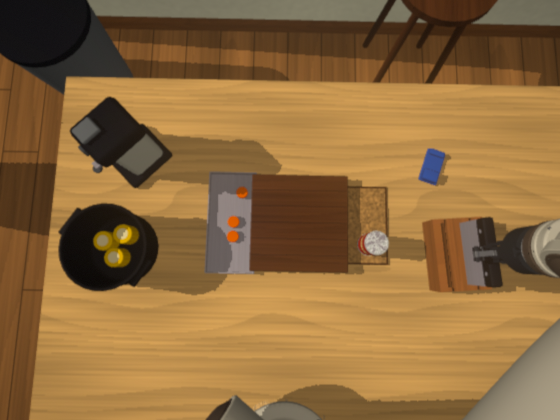

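```bash
python3 -m pendant '-0.003 0 0 25 2.5 1.5 1;-0.003 0 0 50 2.5 1.5 1;-0.003 0 0 70 2.5 1.5 1;-0.003 0 0 73 2.5 1.5 1;-0.003 0 0 73 2.5 1.5 1';python3 -m pendant '0 0 0 0 0 0 1;0 0 0 0 0 0 1';python3 -c "
from h import *
st();go([.4692,-.3746,.115],1.667);im=snap('side','s29');cv2.imwrite('pics/s29z.png',cv2.resize(cv2.cvtColor(im,cv2.COLOR_RGB2BGR)[50:160,310:420],None,fx=5.4,fy=5.4,interpolation=cv2.INTER_CUBIC));snap('wrist','w29')"
```

```text
t: 44.25
ee_pos: [0.4698, -0.3727, 0.1271]
tool_rot: [-0.035, 0.706, 0.036, 0.706]
ft_force: [0.8, 0.1, -1.8]
grip_width: 0.0211
t: 44.45
ee_pos: [0.4705, -0.3728, 0.1287]
tool_rot: [-0.035, 0.706, 0.035, 0.707]
ft_force: [-0.1, 0.1, -2.0]
grip_width: 0.0215
t 44.45 pos [ 0.4705 -0.3728  0.1287] x [ 0.001  0.    -1.   ] jawyaw 1.6705 F [-0.1  0.1 -2. ] w 0.0215 q [-0.67  0.19  0.16  1.54  0.   -0.77]
turn [ 0.003  0.001 -0.   ] shift [13.7 -1.7 -1.5] rows>= 0.28
```

View pics/s29z.png

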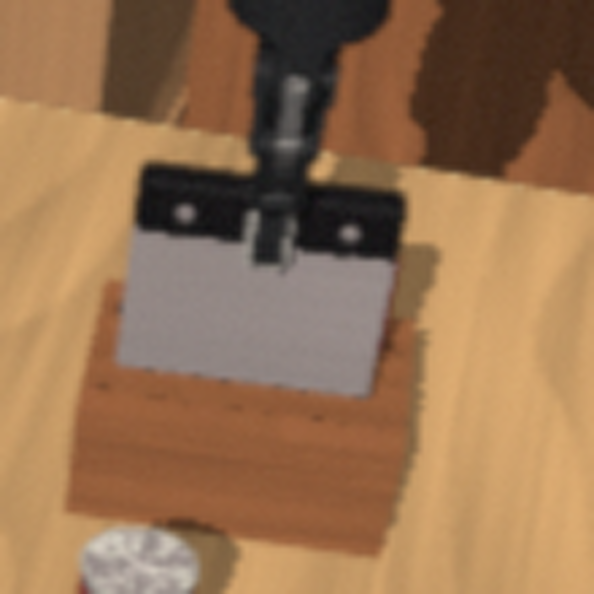

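View pics/w29.png

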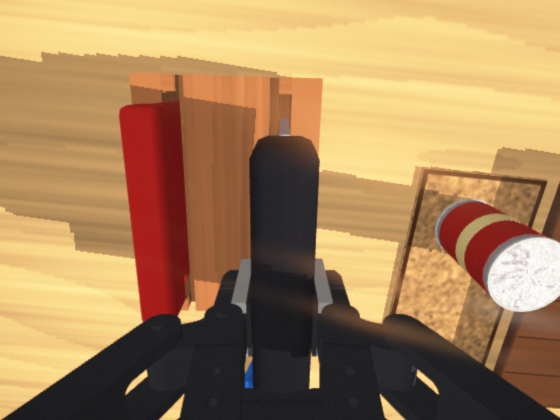

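Aligned with the slot apart from about 1.5 mm, so I'll correct that while lowering slowly.

```bash
python3 -m pendant '0.003 0 0 0 -1.8 -1.3 1;0.003 0 0 4 -1.8 -1.3 1;0.003 0 0 10 -1.8 -1.3 1;0.003 0 0 16 -1.8 -1.3 1;0.003 0 0 18 -1.8 -1.3 1';python3 -c "
from h import *
st();go([.4692,-.3746,.055],1.667)"
```

```text
t: 45.05
ee_pos: [0.4687, -0.3746, 0.1088]
tool_rot: [-0.033, 0.706, 0.035, 0.706]
ft_force: [0.3, -0.1, -1.7]
grip_width: 0.0211
t 45.05 pos [ 0.4687 -0.3746  0.1088] x [-0.001  0.001 -1.   ] jawyaw 1.6671 F [ 0.3 -0.1 -1.7] w 0.0211 q [-0.67  0.19  0.13  1.51  0.   -0.77]
turn [ 0.    -0.    -0.002] shift [53.8 -0.2  0.5] rows>= 1.08
```

```bash
python3 -m pendant '0 0 0 5 0 0.5 1;0 0 0 10 0 0.5 1;0 0 0 15 0 0.5 1;0 0 0 20 0 0.5 1;0 0 0 24 0 0.5 1';python3 -m pendant '0 0 0 5 0 0 1;0 0 0 11 0 0 1;0 0 0 17 0 0 1;0 0 0 22 0 0 1;0 0 0 26 0 0 1';python3 -c "
from h import *
st();go([.4690,-.3743,.0506],1.667)"
```

```text
t: 45.55
ee_pos: [0.4691, -0.3744, 0.0843]
tool_rot: [-0.033, 0.707, 0.035, 0.706]
ft_force: [0.8, 0.9, -1.4]
grip_width: 0.0214
t: 46.05
ee_pos: [0.469, -0.3743, 0.0577]
tool_rot: [-0.033, 0.707, 0.035, 0.706]
ft_force: [0.7, 0.3, -2.1]
grip_width: 0.0215
t 46.05 pos [ 0.469  -0.3743  0.0577] x [-0.001  0.002 -1.   ] jawyaw 1.6671 F [ 0.7  0.3 -2.1] w 0.0215 q [-0.67  0.2   0.04  1.41  0.   -0.77]
turn [ 0.    -0.001 -0.002] shift [ 7.1 -0.1  0. ] rows>= 0.14
```

Sliding in freely. I'll finish seating it and release.

```bash
python3 -m pendant '0 0 0 3 0 0 1;0 0 0 5 0 0 1;0 0 0 6.5 0 0 1;0 0 0 6.5 0 0 1';python3 -m pendant '0 0 0 0.8 0 0 1;0 0 0 0.8 0 0 1';python3 -m pendant '0 0 0 0 0 0 0.6;0 0 0 0 0 0 0.5;0 0 0 0 0 0 0.45;0 0 0 0 0 0 0.45';python3 -c "
from h import *
st()"
```

```text
t: 46.45
ee_pos: [0.469, -0.3743, 0.0511]
tool_rot: [-0.033, 0.707, 0.035, 0.706]
ft_force: [-0.5, 0.4, -1.5]
grip_width: 0.021
t: 46.65
ee_pos: [0.4692, -0.3744, 0.0507]
tool_rot: [-0.034, 0.706, 0.035, 0.706]
ft_force: [0.2, 0.6, 0.1]
grip_width: 0.0211
t: 47.05
ee_pos: [0.4692, -0.3744, 0.0508]
tool_rot: [-0.034, 0.706, 0.035, 0.706]
ft_force: [-0.2, 0.6, 0.1]
grip_width: 0.0472
t 47.05 pos [ 0.4692 -0.3744  0.0508] x [-0.     0.001 -1.   ] jawyaw 1.6672 F [-0.2  0.6  0.1] w 0.0472 q [-0.67  0.2   0.02  1.39  0.   -0.77]
```

```bash
python3 -m pendant '0 0 0 -20 0 0 0.45;0 0 0 -60 0 0 0.45;0 0 0 -105 0 0 0.45;0 0 0 -150 0 0 0.45;0 0 0 -160 0 0 0.45';python3 -m pendant '0 0 0 0 0 -40 0.3;0 0 0 0 0 -85 0.3;0 0 0 0 0 -130 0.3;0 0 0 0 0 -150 0.3;0 0 0 0 0 -150 0.3';python3 -c "
from h import *
st();snap('top','t30');snap('side','s30');snap('wrist','w30')"
```

```text
t: 47.55
ee_pos: [0.4703, -0.3755, 0.2166]
tool_rot: [-0.035, 0.704, 0.033, 0.708]
ft_force: [0.9, -0.6, 1.2]
grip_width: 0.0468
t: 48.05
ee_pos: [0.3189, -0.3902, 0.2163]
tool_rot: [-0.035, 0.704, 0.032, 0.708]
ft_force: [0.3, 0.2, -0.3]
grip_width: 0.0594
t 48.05 pos [ 0.3189 -0.3902  0.2163] x [ 0.006 -0.004 -1.   ] jawyaw 1.6644 F [ 0.3  0.2 -0.3] w 0.0594 q [-0.89 -0.02  0.1   1.69  0.   -0.98]
```

View pics/t30.png

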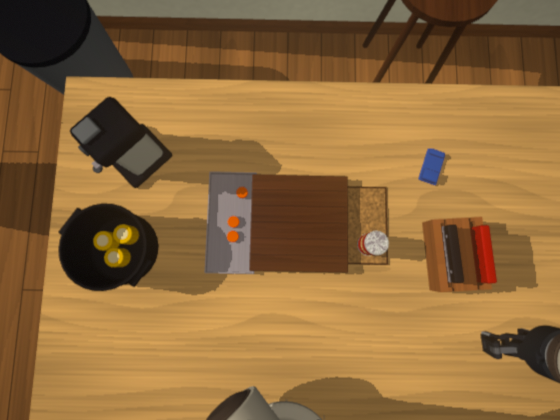

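View pics/s30.png

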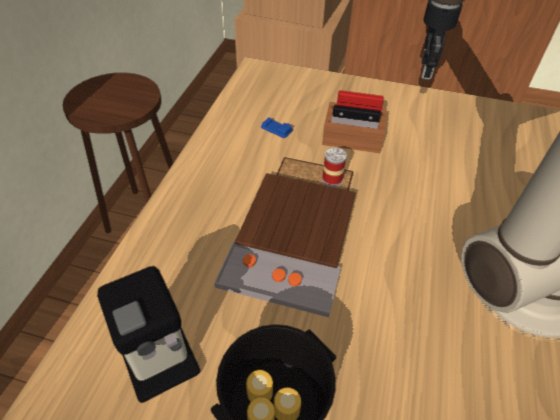

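```bash
python3 -c "
from h import *
a=cv2.imread('pics/top0.png',0).astype(np.float32);b=cv2.imread('pics/t30.png',0).astype(np.float32)
for n,(x0,y0,x1,y1) in dict(crock=(50,195,170,300),board=(245,255,352,280),opener=(65,90,180,195),lift=(410,140,455,195),caddy=(420,210,505,300)).items():
    A=a[y0:y1,x0:x1];B=b[y0:y1,x0:x1];print(n,cv2.phaseCorrelate(A,B,cv2.createHanningWindow(A.shape[::-1],cv2.CV_32F)))
s0=cv2.imread('pics/side0.png',0);s1=cv2.imread('pics/s30.png',0)
t=s0[325:370,290:345];r=cv2.matchTemplate(s1[315:380,280:355],t,cv2.TM_CCOEFF_NORMED);print(cv2.minMaxLoc(r))
t=cv2.imread('pics/top0.png',0)[200:245,55:85];r=cv2.matchTemplate(cv2.imread('pics/t30.png',0)[190:255,45:95],t,cv2.TM_CCOEFF_NORMED);print(cv2.minMaxLoc(r))
im=cv2.imread('pics/s30.png');cv2.imwrite('pics/s30z.png',cv2.resize(im[235:295,215:345],None,fx=6,fy=6,interpolation=cv2.INTER_CUBIC))
im=cv2.imread('pics/t30.png');im2=cv2.imread('pics/top0.png');cv2.imwrite('pics/t30c.png',np.hstack([cv2.resize(i[190:300,50:165],None,fx=3.4,fy=3.4) for i in(im2,im)]))
"
```

```text
crock ((0.9799152013619548, -0.6233821689236478), 0.4363207131256292)
board ((0.1568765914935284, 0.3446608454558895), 0.5211262469821506)
opener ((-0.0331663753367053, -0.007626073072138695), 0.9501974650371222)
lift ((0.5227451220062349, -0.053202283173593656), 0.9698310142976266)
caddy ((0.4096707528367389, -0.1827268150066601), 0.9155458094749922)
(0.41262805461883545, 0.9950275421142578, (0, 20), (10, 9))
(0.06041581928730011, 0.9971513748168945, (0, 0), (11, 10))
```

View pics/s30z.png

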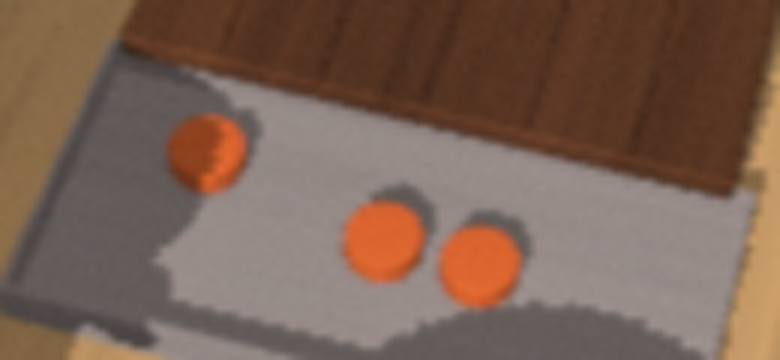

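View pics/t30c.png

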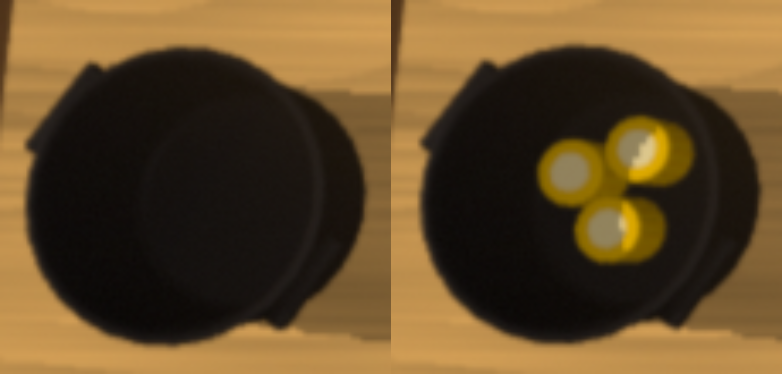

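```bash
python3 -c "
from h import *
st();print(bot.job_done())"
```

```text
t 48.2 pos [ 0.3216 -0.39    0.2157] x [ 0.006 -0.003 -1.   ] jawyaw 1.6671 F [-0.  -0.1 -0.6] w 0.0596 q [-0.88 -0.02  0.11  1.69  0.   -0.98]
the job is handed in; nothing more can be done
None
```

The job is done and handed in at about 48 s. The scene had the wooden board, so I used the steel scraper, and there were three corn pieces, one can and three carrot ends.

**What I did:**
- I put the can on the cork mat and the three corn pieces in the crock.
- I slid the steel scraper out of its slot and pushed all three carrot ends into the pan in two strokes. Two of them landed on edge, and I tipped them flat with the blade.
- I stood the scraper back in its own slot.

**Last camera checks:**
- The corn stands in the crock, the can is upright on the cork, the board is empty and the three carrot ends lie in the pan.
- The steel scraper is seated at the same height as at the start. The red one was never touched.
- The board, can opener and lid lifter show no movement beyond measurement error.

**What disagreed or went wrong:**
- **Fingertips short of the reported position:** the images showed the fingertips ending about 40 mm behind the reported tool point. The first corn grasp closed on nothing because of this. I corrected for it afterwards.
- **Crock nudged:** at the first corn release the gripper pressed on the crock with about 12 N, and the crock moved roughly 2 mm (about 1 pixel in the top view). I released the other two pieces from higher up to avoid this.

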